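Load a disc-spring tester and switch it to run

TASK

Stack all the conical spring washers lying on the mat onto the arbor, the first with its wide face down and each next one the other way up from the one below (none needs flipping if you choose them in turn). Then slide the white guard panel from its rack fully down into the slot beside the arbor, and only then turn the isolator (left handle) to its stop and after it the selector (right handle), which it interlocks, to its stop. Leave the flat ring, the bottle and the beaker where they are.

Things in the scene. Friction and masses are not known exactly. Their poses are not given: they have to be found in the camera images.
- washer_a: loose steel cone washer, 64 mm outside, 32 mm bore, 11 mm high, 90 g. Wide face: contact ring 56-64 mm diameter; narrow face: 32-40 mm. Outer rim: upright, 6 mm high, at the wide side; the cone rises from it to the narrow face. Origin on axis at mid-height; own +z points to the narrow side. Starts narrow side up; may be absent.
- washer_b: loose steel cone washer, 64 mm outside, 32 mm bore, 11 mm high, 90 g. Wide face: contact ring 56-64 mm diameter; narrow face: 32-40 mm. Outer rim: upright, 6 mm high, at the wide side; the cone rises from it to the narrow face. Origin on axis at mid-height; own +z points to the narrow side. Starts narrow side up; may be absent.
- washer_c: loose steel cone washer, 64 mm outside, 32 mm bore, 11 mm high, 90 g. Wide face: contact ring 56-64 mm diameter; narrow face: 32-40 mm. Outer rim: upright, 6 mm high, at the wide side; the cone rises from it to the narrow face. Origin on axis at mid-height; own +z points to the narrow side. Starts narrow side up; may be absent.
- washer_d: loose steel cone washer, 64 mm outside, 32 mm bore, 11 mm high, 90 g. Wide face: contact ring 56-64 mm diameter; narrow face: 32-40 mm. Outer rim: upright, 6 mm high, at the wide side; the cone rises from it to the narrow face. Origin on axis at mid-height; own +z points to the narrow side. Starts narrow side down (own z down).
- washer_e: loose steel cone washer, 64 mm outside, 32 mm bore, 11 mm high, 90 g. Wide face: contact ring 56-64 mm diameter; narrow face: 32-40 mm. Outer rim: upright, 6 mm high, at the wide side; the cone rises from it to the narrow face. Origin on axis at mid-height; own +z points to the narrow side. Starts narrow side down (own z down).
- mat: fixed black rubber mat 400 x 300 x 2 mm under the washers; origin at the centre of its underside, top 2 mm above the bench. A washer lying narrow side up looks like a low cone with a crater; narrow side down, like a shallow dish
- arbor_seat (a point): point on the axis of the upright arbor at the height of its seat (flat steel disc 72 mm diameter, 20 mm above the bench). The arbor is a dark steel post 26 mm in diameter, standing 50 mm above the seat, its last 10 mm tapering to 14 mm. The seat disc stands 5 mm above the base plate. z up
- guard_slot (a point): centre of the floor of the guard slot on the same grey base plate (200 x 170 mm), 105 mm from the arbor axis along the plate's +x; 15 mm above the bench. The slot is 12.2 mm wide along its x, 114 mm long along its y, 40 mm deep, with lips 10 mm higher that flare outward; it is open at the top. z up
- guard: loose white guard panel, a flat slab 10 mm thick (own x), 110 mm wide (own y), 100 mm high (own z), 140 g; origin at the centre of its lower edge face. Starts upright in the storage rack. Either broad face may look to the arbor
- rack_slot (a point): centre of the floor of the storage rack's slot, 8 mm above the bench; that slot is 12.2 x 114 mm (x, y), 25 mm deep with flared lips 10 mm higher
- isolator (a joint): angle of the isolator handle (left of the two as seen from the robot, at +y of the box, the one with the broad steel sector plate beneath): 0 = off, 1.047 rad = set, at its stop. Grows counter-clockwise seen from above; friction about 0.12 N m; stays where left. Starts between 0 and 0.15
- isolator_grip (a point): on the isolator's axis at mid-height of its black bar grip: bar 60 mm long along the point's x, 14 mm thick along its y, 28 mm high; point 90 mm above the bench, bar top 13 mm higher, steel plate's top 21 mm lower. Turns with the handle
- selector (a joint): angle of the selector handle (right of the two, at -y, with the narrow steel tongue beneath): 0 = stand-by, 1.047 rad = run, at its stop. Grows counter-clockwise seen from above; same friction. The isolator's sector plate blocks its tongue after about 0.2 rad until the isolator is close to its stop (still blocked at 0.7 rad)
- selector_grip (a point): on the selector's axis, same bar grip as the isolator's (bar along the point's x). The two axes are 110 mm apart; the grey control box is 140 x 250 x 60 mm
- flat_ring: bystander: loose flat steel ring, 50 mm outside, 24 mm bore, 8 mm high, on the mat among the washers (not conical, not part of the stack); origin at the centre of its underside
- bottle: bystander: white bottle 56 mm in diameter, 130 mm tall; origin at its base centre
- beaker: bystander: white beaker 60 mm in diameter, 70 mm tall; origin at its base centre
There are look-alikes about, which are no part of the job. Of the things like the guard, leave any that is pink or red; of the rest the larger one is meant.

How it is judged:
By the outcome, as a careful person would: the job done as asked, in the order asked, and still so for the second after the job is handed in, with the robot touching nothing.
Of washer_a, washer_b, washer_c only 2 to 3 are there at a start; the rules pass over those that are not, and their reading is None.
At some moment in a run one of washer_a, washer_b, washer_c, washer_d, washer_e may be knocked a few centimetres aside while the robot is not near it.
It also fails if it takes over 210 s, if anything falls off the work surface, if the arm or the gripper's body presses on something with over 40 N, if the wrist force passes 120 N, or if a joint passes its speed limit or range.

ROBOT

A 7-joint arm with a two-finger parallel gripper is mounted at the origin on the work surface. World frame = base frame: x ahead of the robot, y to its left, z up, the work surface at z = 0. Lengths are in m, angles in rad, forces in N, time in s.
With the tool pointing down it reaches from about 0.425 to 0.95 m from the base axis. Payload 4.7 kg.
Tool frame: the origin (TCP) lies at the very end of the fingers, on their centre line; the grasp point (between the pads) lies behind it (arm.grip_point_offset is the x of the grasp point in the tool frame, in m); x points along the fingers, z is the direction in which the jaws open and shut, and the axes are right-handed (so a half turn about x gives the same grasp; the last joint's range is limited). The gripper opens to 87 mm and grips with 3 to 60 N. Pads are 19 mm wide; open, the fingers measure 117 mm over their backs; the gripper's body (75 mm by 190 mm) begins 51 mm behind the grasp point.
Start: joints at [1.265, 0.469, -0.049, 1.532, 0.024, 1.141, -0.082], TCP at [0.185, -0.649, 0.223] pointing down, gripper open.
Joint ranges: [-2.59, 2.59], [-0.33, 1.99], [-1.39, 1.29], [0.1, 2.45], [-1.04, 4.18], [0.21, 1.99], [-2.66, 2.66]. Speed limits (rad/s): [2.57, 2.57, 3.14, 3.14, 3.14, 3.14, 3.14].

INTERFACE

Orientations are given as a unit quaternion [x, y, z, w].
In Python, from rig import arm, planner, eyes, finish_job gives the robot as it stands. Calls block until the motion is done:
- arm.reach(position, orientation): joint-space move of the TCP to a pose.
- arm.move_linear(position, orientation=None, vel=0.15, threshold=None): straight line of the TCP; orientation=None keeps the orientation; vel is the mean speed in m/s. With threshold (N) it stops when the force on the tool has changed by that much, and returns True; else False.
- arm.set_joints(angles): joint-space move.
- arm.grip(opening, grasp_force=None): opening from 0.0 (shut) to 1.0 (fully open); grasp_force is the grip in N (None keeps the last); returns when the fingers have stopped.
- arm.hold(seconds).
- planner.solve_ik(position, orientation): joint angles nearest the present ones, or None.
- eyes.capture(name): name is "scene" or "side" or "wrist"; returns a dict with "img" (384x512x3 uint8, blue, green, red), "fx", "fy", "cx", "cy" (pixels), "k1" (the pictures are not rectified: a ray, as slopes to the right and down, at radius r is drawn at 1 + k1 r^2 times it, then the intrinsics apply), "cam_to_world" (4x4, takes a point from camera to world coordinates); the wrist camera has in their place "hand_eye" (4x4, takes a point from camera to tool coordinates, whose origin is the TCP and whose axes are the tool frame's). Camera axes: x right, y down, z forward; pixel columns grow to the right and rows downward; lengths in m; the calibration is good to about 2 mm. A picture is of the moment at which its call begins: read the wrist's pose just before it. There is no depth.
A pose or a line that the arm cannot do raises arm.Unreachable and nothing moves.
- finish_job(): hands the job in, once; it reports no verdict.
Readings, each from a call of its own:
- arm.current_t(): time.
- arm.current_joint_positions(): joint angles.
- arm.current_joint_velocities(): joint speeds.
- arm.current_joint_torque(): joint torques, N m.
- arm.current_ee_pos(): TCP position.
- arm.current_tcp_rot(): TCP orientation.
- arm.current_wrist_force(): force on the tool from outside, world axes, zero at the start.
- arm.current_moment(): the same for the moment, N m.
- arm.current_grip_width(): opening from 0.0 (shut) to 1.0 (fully open).
Only numpy, scipy, OpenCV 4.12 (cv2) and the standard library are available. Lean on these libraries where they do the work, as an engineer would, in place of code of your own. Each camera call takes 0.05 s, during which the arm holds its last target.

## Working session

There is one attempt and no reset: what is moved stays moved. The work goes in short steps, each a Python script; the robot and the scene stay as the last script left them, time stands still between calls to the robot, and variables do not carry over. Pictures are saved under pics/ and viewed, and the job is handed in when it is done.

```bash
ls; mkdir -p pics; python3 - <<'E'
from rig import arm, planner, eyes
import cv2
for n in ("scene","side","wrist"):
    c=eyes.capture(n); cv2.imwrite(f"pics/{n}0.png",cv2.resize(c["img"],(800,600),interpolation=cv2.INTER_CUBIC))
    print(n,{k:(v if k!='img' else 0) for k,v in c.items()})
print(arm.current_t(),arm.current_ee_pos(),arm.current_tcp_rot(),arm.grip_point_offset)
E
```

```text
pics
scene {'img': 0, 'fx': 469.3157047197648, 'fy': 469.3157047197648, 'cx': 253.7532104567312, 'cy': 187.4226532737174, 'k1': -0.054734869279441295, 'cam_to_world': array([[-0.77111532,  0.34114269, -0.53758983,  1.21645235],
       [ 0.63667701,  0.40671967, -0.65514997,  0.81294593],
       [-0.00485127, -0.84746727, -0.53082548,  0.8119067 ],
       [ 0.        ,  0.        ,  0.        ,  1.        ]])}
side {'img': 0, 'fx': 427.66135771360206, 'fy': 427.66135771360206, 'cx': 254.60730113479156, 'cy': 192.3946985717022, 'k1': -0.01500787947031937, 'cam_to_world': array([[-0.84596198, -0.26389853,  0.46336367, -0.17199866],
       [-0.53291485,  0.448893  , -0.71728435,  1.00707872],
       [-0.01871042, -0.85372867, -0.52038186,  0.88909591],
       [ 0.        ,  0.        ,  0.        ,  1.        ]])}
wrist {'img': 0, 'fx': 339.35895674660844, 'fy': 339.35895674660844, 'cx': 252.21782707150248, 'cy': 193.93873597110027, 'k1': -0.016202152884874928, 'hand_eye': array([[-3.67588730e-04, -2.68055885e-01,  9.63403294e-01,
        -1.61681168e-01],
       [-3.02581580e-04, -9.63403285e-01, -2.68055998e-01,
         7.32938652e-02],
       [ 9.99999887e-01, -3.90042454e-04,  2.73027417e-04,
        -3.20560323e-04],
       [ 0.00000000e+00,  0.00000000e+00,  0.00000000e+00,
         1.00000000e+00]])}
0.15 [ 0.18436367 -0.6488672   0.22172747] [ 0.4265493   0.56462676 -0.42592486  0.5637733 ] -0.0187
```

View pics/scene0.png

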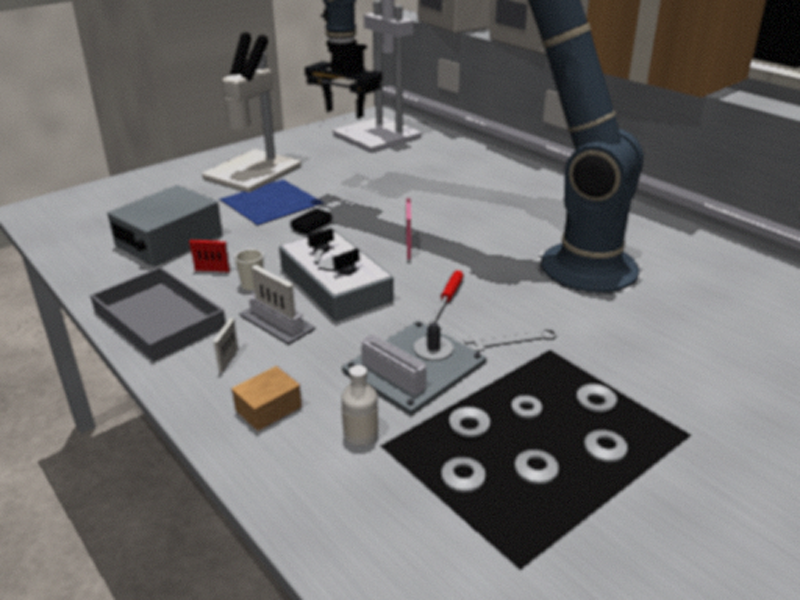

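View pics/side0.png

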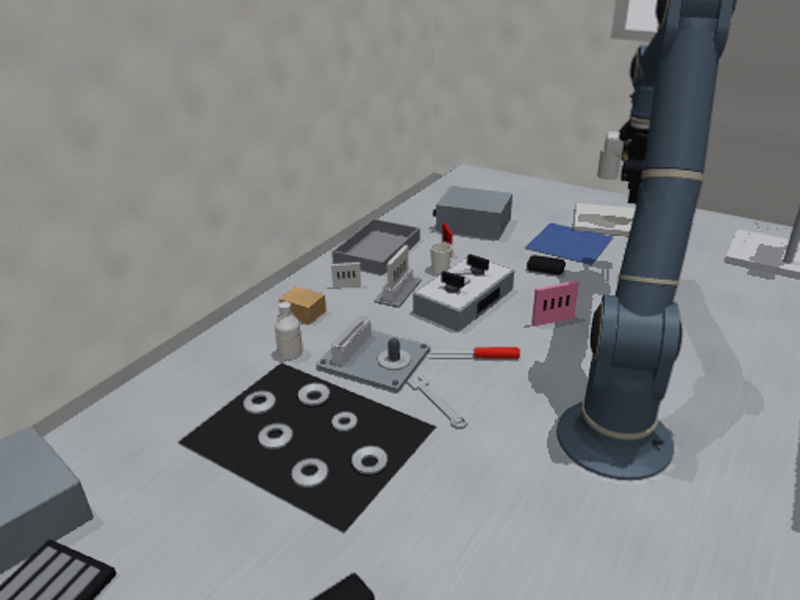

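View pics/wrist0.png

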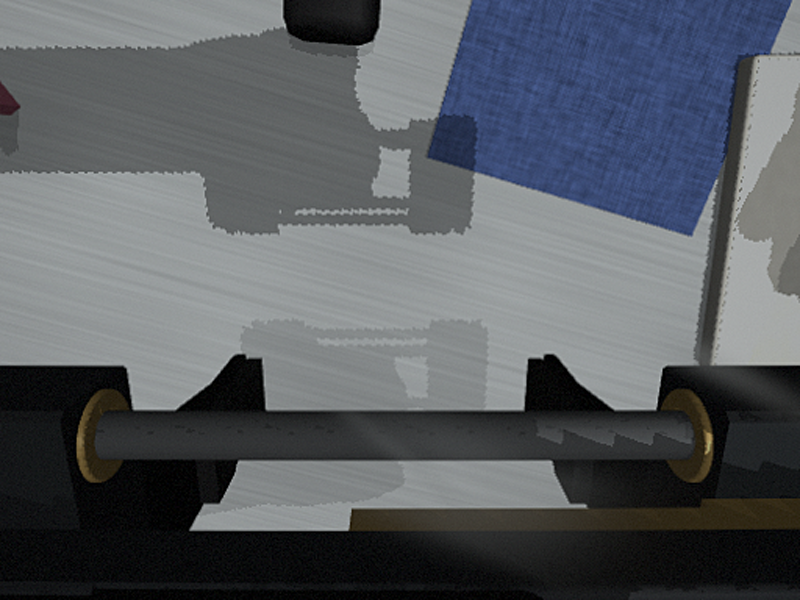

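```bash
cat > h.py <<'E'
import numpy as np, cv2
from scipy.spatial.transform import Rotation as R
from rig import arm, planner, eyes, finish_job
def down(yaw):
    # tool x=-Z world, tool z (jaw dir) at angle yaw in xy
    x=np.array([0,0,-1.]); z=np.array([np.cos(yaw),np.sin(yaw),0]); y=np.cross(z,x)
    return R.from_matrix(np.stack([x,y,z],1)).as_quat()
def shot(name):
    p=np.array(arm.current_ee_pos()); q=arm.current_tcp_rot()
    c=eyes.capture(name)
    if name=="wrist":
        T=np.eye(4); T[:3,:3]=R.from_quat(q).as_matrix(); T[:3,3]=p
        c["cam_to_world"]=T@c["hand_eye"]
    return c
def ray(c,uv):
    d=np.array([(uv[0]-c["cx"])/c["fx"],(uv[1]-c["cy"])/c["fy"]])
    u=d.copy()
    for _ in range(10): u=d/(1+c["k1"]*(u@u))
    T=c["cam_to_world"]; return T[:3,3],T[:3,:3]@np.array([u[0],u[1],1])
def onz(c,uv,z):
    o,d=ray(c,uv); return o+d*(z-o[2])/d[2]
def proj(c,P):
    T=np.linalg.inv(c["cam_to_world"]); p=T[:3,:3]@np.asarray(P,float)+T[:3,3]
    u=p[:2]/p[2]; u=u*(1+c["k1"]*(u@u)); return np.array([u[0]*c["fx"]+c["cx"],u[1]*c["fy"]+c["cy"]])
def tri(c1,a,c2,b):
    o1,d1=ray(c1,a);o2,d2=ray(c2,b)
    s=np.linalg.lstsq(np.stack([d1,-d2],1),o2-o1,rcond=None)[0]
    A=o1+s[0]*d1;B=o2+s[1]*d2; return (A+B)/2,np.linalg.norm(A-B)
def save(c,fn,box=None,k=None):
    im=c["img"]
    if box: im=im[box[1]:box[3],box[0]:box[2]]
    k=k or min(800/im.shape[1],600/im.shape[0])
    cv2.imwrite("pics/"+fn,cv2.resize(im,None,fx=k,fy=k,interpolation=cv2.INTER_CUBIC))
E
python3 - <<'E'
from h import *
c=shot("scene"); s=shot("side")
k=1.5625
for n,uv in dict(w1=(469,421),w2=(463,473),w3=(537,466),w4=(605,445),w5=(597,397),ring=(527,405)).items(): print(n,onz(c,np.array(uv)/k,.006))
for n,a,b in [("arbortop",(433,326),(393,341)),("bottlecap",(358,371),(284,306)),("guardTop?",(273,278),(402,258)),("iso",(320,238),(478,262)),("sel",(346,259),(453,278)),("beaker",(250,256),(441,250)),("smallwhite",(227,345),(346,275)),("slottop",(393,364),(350,340))]:
    print(n,*tri(c,np.array(a)/k,s,np.array(b)/k))
save(c,"s1.png",(230,215,450,365)); save(c,"s2.png",(120,120,320,270))
save(s,"d1.png",(110,200,290,335)); save(s,"d2.png",(190,130,350,250))
E
```

```text
w1 [0.55931645 0.19545673 0.006     ]
w2 [0.64634184 0.27199318 0.006     ]
w3 [0.55103143 0.33351553 0.006     ]
w4 [0.43574169 0.37220964 0.006     ]
w5 [0.35171249 0.29217208 0.006     ]
ring [0.45778206 0.22943292 0.006     ]
arbortop [0.48111749 0.01901898 0.06531333] 0.0007890693698705414
bottlecap [0.70834299 0.10134597 0.12702813] 4.0974186533256395e-05
guardTop? [ 0.63610194 -0.26703821  0.09498333] 0.0026900573408591235
iso [ 0.46587118 -0.35743019  0.08721446] 0.003167196364242862
sel [ 0.47877636 -0.24690619  0.0896705 ] 0.005428388863587764
beaker [ 0.60353929 -0.41553769  0.06425519] 0.004200790137007165
smallwhite [ 0.77487313 -0.20942417  0.03399381] 0.002981091814577269
slottop [0.58596487 0.0339891  0.04012728] 0.00013940531855432636
```

View pics/s1.png

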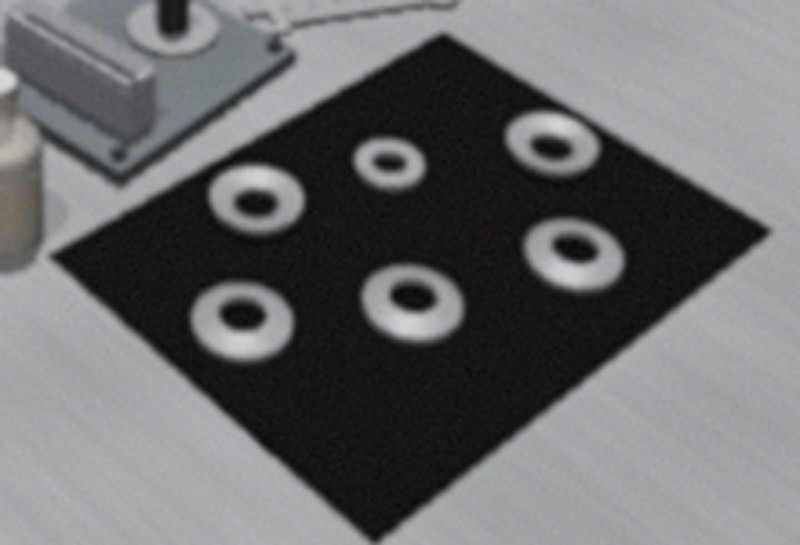

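View pics/s2.png

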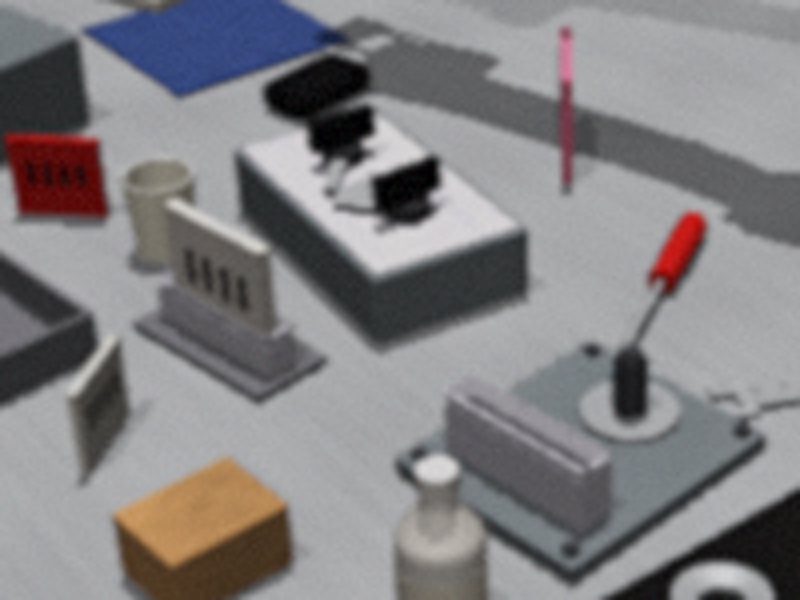

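View pics/d2.png

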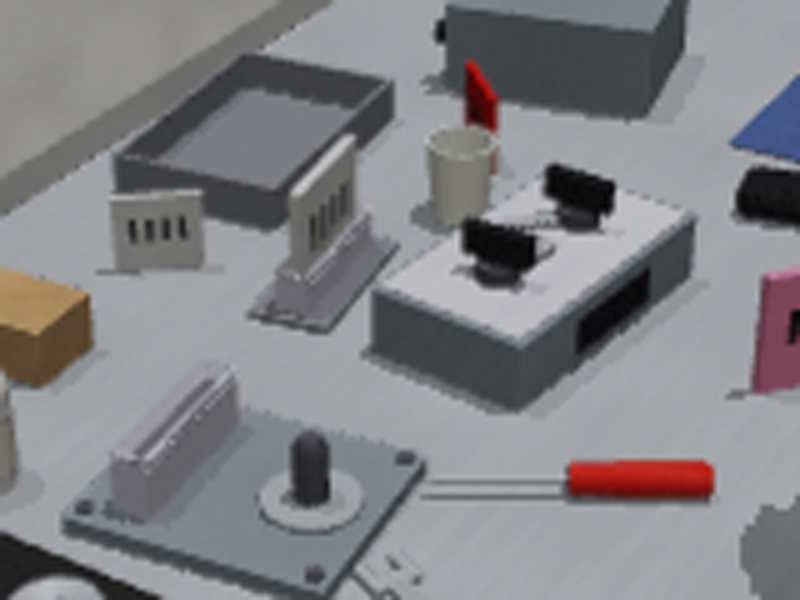

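View pics/d1.png

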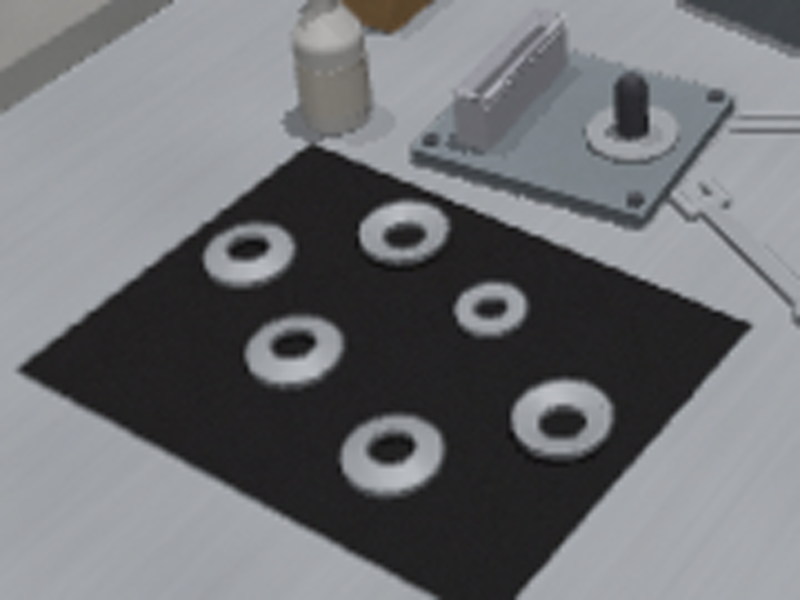

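```bash
python3 - <<'E'
from h import *
M=R.from_quat(arm.current_tcp_rot()).as_matrix(); print(M.round(2), "yaw",np.degrees(np.arctan2(M[1,2],M[0,2])))
pts=dict(w1=(.559,.195,.01),w2=(.646,.272,.01),w3=(.551,.334,.01),w4=(.436,.372,.01),w5=(.352,.292,.01),arb=(.481,.019,.12),arbL=(.481,.019,.02),slot=(.586,.034,.2),rack=(.636,-.267,.2),iso=(.466,-.357,.1),sel=(.479,-.247,.1),look=(.48,.27,.38))
for n,p in pts.items():
    o=[]
    for y in range(-180,180,15):
        q=planner.solve_ik(p,down(np.radians(y)))
        if q is not None: o.append((y,round(float(q[6]),1)))
    print(n,o)
E
```

```text
[[-0.    0.96  0.27]
 [ 0.    0.27 -0.96]
 [-1.   -0.   -0.  ]] yaw -74.137149133429
w1 [(-180, 1.9), (-165, 2.2), (-150, -2.3), (-135, -2.2), (-120, -2.1), (-105, -2.6), (-90, -2.4), (-75, -2.1), (-60, -1.9), (-45, -1.7), (-30, -1.5), (-15, -1.3), (0, -1.0), (15, -0.7), (30, -0.5), (45, -0.2), (60, 0.0), (75, 0.3), (90, 0.6), (105, 0.8), (120, 1.0), (135, 1.1), (150, 1.4), (165, 1.6)]
w2 [(-180, 2.0), (-165, 2.2), (-150, -2.4), (-135, -2.3), (-120, -2.2), (-105, -2.6), (-90, -2.4), (-75, -2.1), (-60, -1.9), (-45, -1.7), (-30, -1.5), (-15, -1.3), (0, -1.0), (15, -0.7), (30, -0.5), (45, -0.2), (60, 0.0), (75, 0.3), (90, 0.5), (105, 0.8), (120, 1.0), (135, 1.2), (150, 1.4), (165, 1.7)]
w3 [(-180, 1.7), (-165, 2.0), (-150, 2.3), (-135, -2.4), (-120, -2.3), (-105, -2.2), (-90, -2.6), (-75, -2.4), (-60, -2.1), (-45, -1.8), (-30, -1.6), (-15, -1.3), (0, -1.1), (15, -0.9), (30, -0.7), (45, -0.4), (60, -0.2), (75, 0.1), (90, 0.3), (105, 0.6), (120, 0.7), (135, 1.0), (150, 1.2), (165, 1.5)]
w4 [(-180, 1.5), (-165, 1.8), (-150, 2.0), (-135, 2.3), (-120, -2.4), (-105, -2.3), (-90, -2.2), (-75, 
[... 1928 characters left out ...]
45, 1.1), (60, 1.3), (75, 1.5), (90, 1.8), (105, 2.0), (120, 2.0), (135, 2.2), (150, -2.4), (165, -2.1)]
sel [(-180, -2.0), (-165, -2.4), (-150, -2.2), (-135, -2.0), (-120, -1.7), (-105, -1.5), (-90, -1.3), (-75, -1.1), (-60, -0.8), (-45, -0.6), (-30, -0.3), (-15, -0.1), (0, 0.1), (15, 0.4), (30, 0.6), (45, 0.9), (60, 1.1), (75, 1.3), (90, 1.6), (105, 1.8), (120, 1.8), (135, 2.1), (150, 2.3), (165, -2.3)]
look [(-180, 2.2), (-165, 2.5), (-135, -2.7), (-120, -2.6), (-105, -2.4), (-90, -2.6), (-75, -2.3), (-60, -2.0), (-45, -1.7), (-30, -1.5), (-15, -1.1), (0, -0.8), (15, -0.6), (30, -0.3), (45, -0.0), (60, 0.2), (75, 0.5), (90, 0.8), (105, 1.0), (120, 1.2), (135, 1.5), (150, 1.7), (165, 2.0)]
```

```bash
cat >> h.py <<'E'
YAW=np.radians(98.)
E
python3 - <<'E'
from h import *
t=arm.current_t()
arm.reach([.52,-.02,.36],down(YAW)); print(arm.current_t()-t)
c=shot("wrist"); save(c,"wa.png"); np.save("wa.npy",c["cam_to_world"])
t=arm.current_t()
arm.reach([.56,.27,.36],down(YAW)); print(arm.current_t()-t)
c=shot("wrist"); save(c,"wm.png"); np.save("wm.npy",c["cam_to_world"])
print(arm.current_wrist_force())
E
```

```text
2.575
1.125
[ 0.31091287 -0.49005133 -0.32096886]
```

View pics/wa.png

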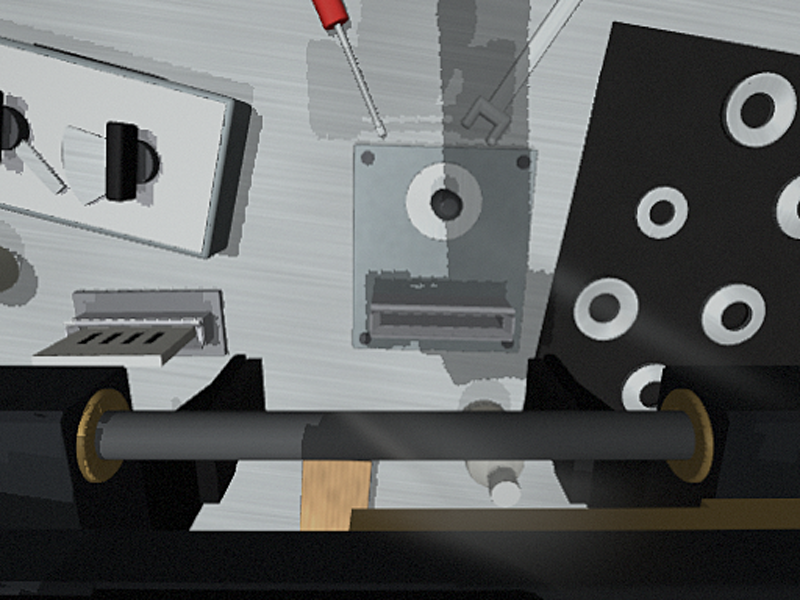

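View pics/wm.png

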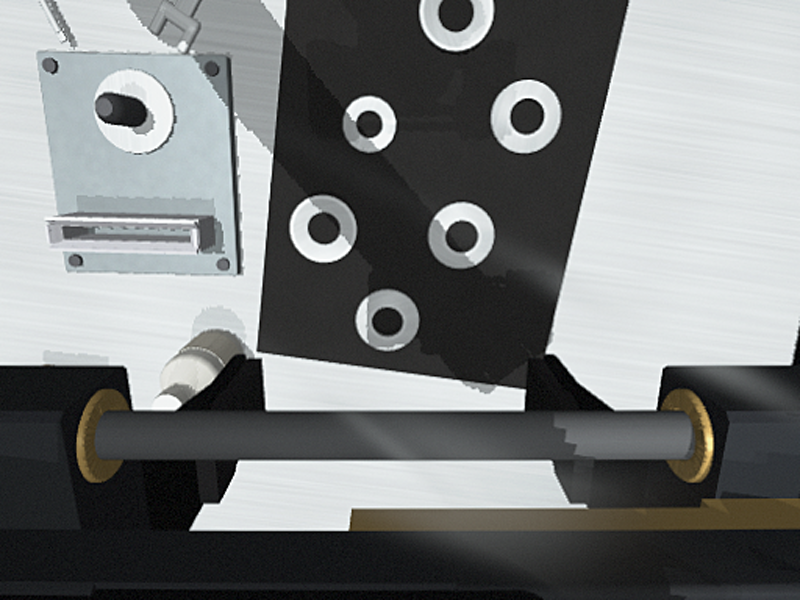

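```bash
cat >> h.py <<'E'
def rings(c, thr=80, zo=.006):
    """bright rings with a dark bore: returns list of (outer world xy at zo, bore world at .006, outer diameter px, px)"""
    g=cv2.cvtColor(c["img"],cv2.COLOR_BGR2GRAY)
    b=(g>thr).astype(np.uint8)
    cs,hi=cv2.findContours(b,cv2.RETR_CCOMP,cv2.CHAIN_APPROX_NONE)
    out=[]
    for i,k in enumerate(cs):
        if hi[0][i][3]!=-1 or not (300<cv2.contourArea(k)<8000): continue
        j=hi[0][i][2]; hs=[]
        while j!=-1:
            if len(cs[j])>12 and cv2.contourArea(cs[j])>60: hs.append(cs[j])
            j=hi[0][j][0]
        if not hs: continue
        (e,ax,_)=cv2.fitEllipse(k); h=max(hs,key=cv2.contourArea); (eh,axh,_)=cv2.fitEllipse(h)
        if min(ax)/max(ax)<.75: continue
        rng=np.linalg.norm(c["cam_to_world"][:3,3]-onz(c,e,zo))
        D=np.mean(ax)/c["fx"]*rng
        out.append((onz(c,e,zo)[:2],onz(c,eh,zo)[:2],D,np.mean(axh)/c["fx"]*rng,e))
    return out
E
python3 - <<'E'
from h import *
c=shot("wrist")
for thr in (70,90):
  for r in rings(c,thr): print(r[0].round(4),r[1].round(4),round(r[2],4),round(r[3],4),np.round(r[4],1))
# first picture's plate
c["cam_to_world"]=np.load("wa.npy")
k=1.5625
for n,uv,z in [("h",(367,158),.015),("h",(523,162),.015),("h",(365,338),.015),("h",(507,341),.015),("seat",(444,202),.02),("arbtop",(447,205),.07),("lipL",(370,309),.065),("lipR",(515,309),.065)]: print(n,onz(c,np.array(uv)/k,z))
im=cv2.imread("pics/wa.png"); 
cv2.imwrite("pics/wa_p.png",cv2.resize(im[130:360,340:550],None,fx=2.6,fy=2.6)); cv2.imwrite("pics/wa_r.png",cv2.resize(im[90:380,0:270],None,fx=2,fy=2))
E
```

```text
[0.6488 0.2726] [0.6505 0.2728] 0.0632 0.0312 [247.9 204.3]
[0.5532 0.3324] [0.5544 0.3328] 0.0654 0.0321 [295.2 150. ]
[0.5653 0.1983] [0.5646 0.1992] 0.0665 0.0324 [206.7 145.9]
[0.463 0.231] [0.4634 0.2306] 0.0529 0.0266 [236.4  78.8]
[0.4368 0.3729] [0.4363 0.3739] 0.072 0.0354 [336.5  73.9]
[0.6488 0.2724] [0.6507 0.2727] 0.0625 0.0316 [247.8 204.3]
[0.5531 0.3325] [0.5543 0.3329] 0.0647 0.0326 [295.2 149.9]
[0.5654 0.1982] [0.5646 0.1993] 0.0657 0.0328 [206.6 145.9]
[0.463  0.2311] [0.4634 0.2308] 0.0527 0.0269 [236.4  78.8]
[0.4367 0.3728] [0.4362 0.3739] 0.0714 0.0358 [336.5  73.9]
h [ 0.45297366 -0.05549847  0.015     ]
h [0.43666914 0.08782315 0.015     ]
h [ 0.62747433 -0.03584151  0.015     ]
h [0.61100767 0.10695973 0.015     ]
seat [0.48244506 0.02079608 0.02      ]
arbtop [0.48104102 0.01853918 0.07      ]
lipL [ 0.58176488 -0.03427536  0.065     ]
lipR [0.56396389 0.09457193 0.065     ]
```

View pics/wa_p.png

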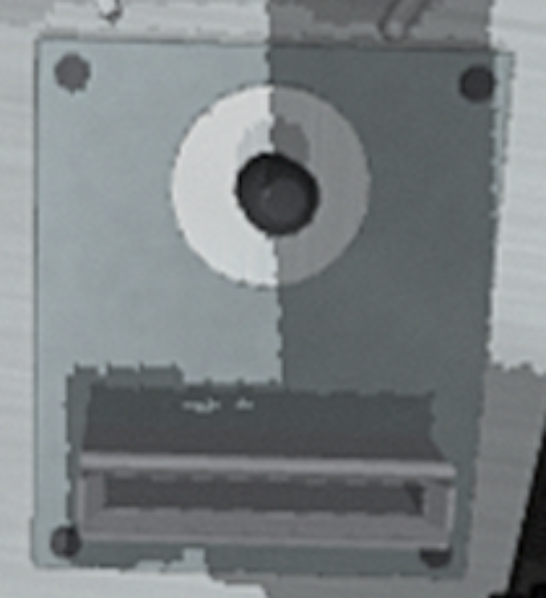

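View pics/wa_r.png

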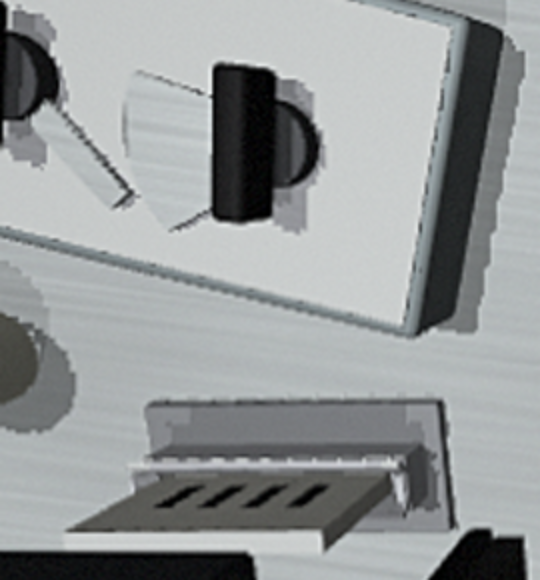

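```bash
sed -i 's/radians(98.)/radians(96.5)/' h.py; python3 - <<'E'
from h import *
arm.reach([.4817,.0197,.27],down(YAW)); arm.hold(.2)
c=shot("wrist"); save(c,"arb.png"); np.save("arb.npy",c["cam_to_world"]); save(c,"arbc.png",(180,90,330,200))
arm.reach([.6495,.2725,.25],down(YAW)); arm.hold(.2)
c=shot("wrist"); save(c,"w2.png")
for thr in (70,90):
  for r in rings(c,thr,.006): print(r[0].round(4),r[1].round(4),round(r[2],4),round(r[3],4),np.round(r[4],1))
print(arm.current_ee_pos(),arm.current_t())
E
```

```text
[0.6485 0.2726] [0.6496 0.2727] 0.0638 0.0319 [254.  160.9]
[0.5529 0.3322] [0.5529 0.3332] 0.0702 0.0347 [315.2  84.4]
[0.5637 0.1983] [0.5645 0.1992] 0.0705 0.035 [197.5  80.7]
[0.6484 0.2727] [0.6497 0.2729] 0.0635 0.0323 [254.1 160.8]
[0.5529 0.3323] [0.5529 0.3331] 0.0698 0.035 [315.2  84.4]
[0.5637 0.1983] [0.5644 0.1992] 0.0702 0.0356 [197.5  80.7]
[0.64998958 0.2709193  0.25070449] 6.8417
```

View pics/arb.png

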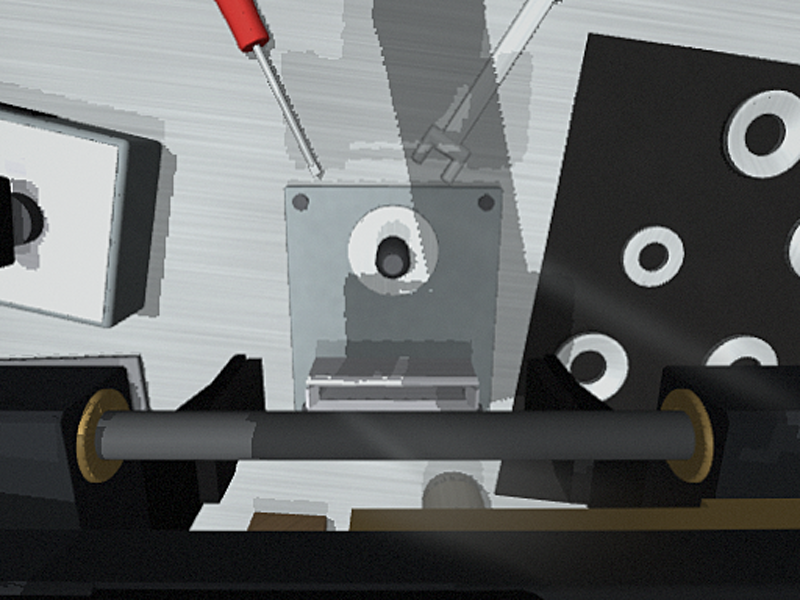

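View pics/w2.png

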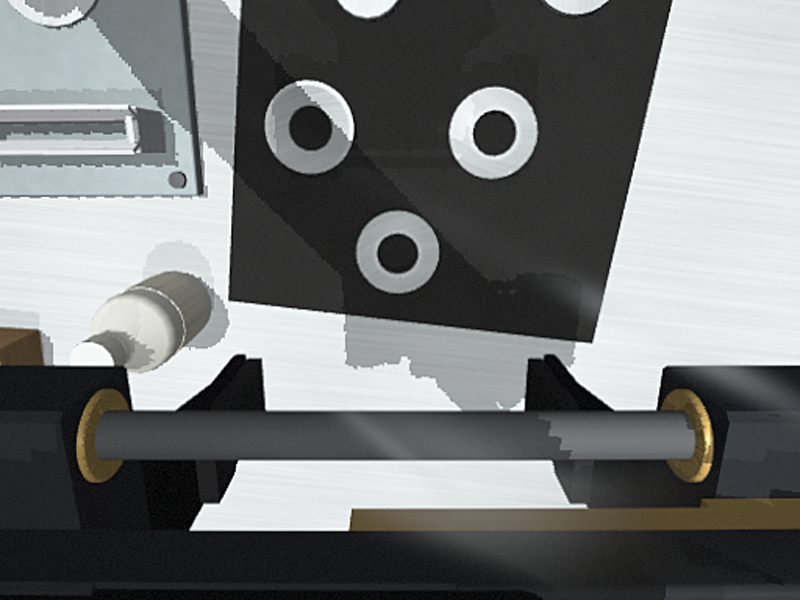

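View pics/arbc.png

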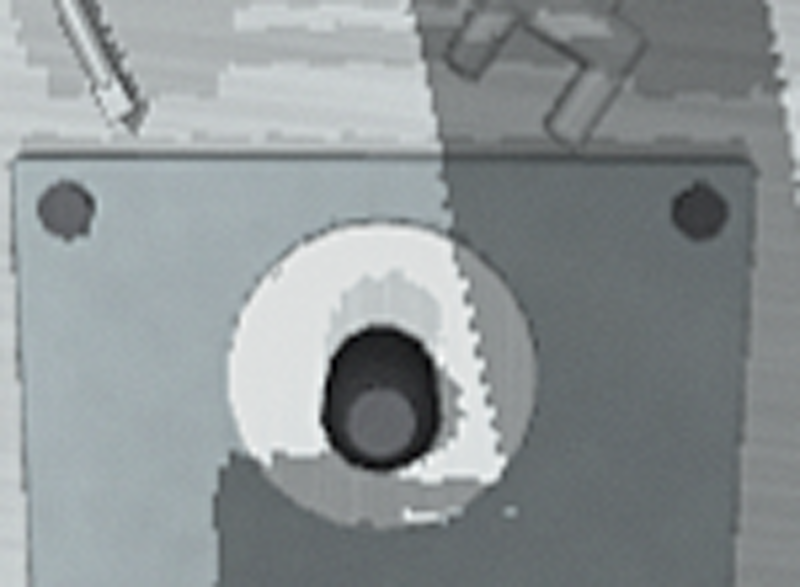

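```bash
python3 - <<'E'
from h import *
c=shot("wrist"); c["cam_to_world"]=np.load("arb.npy")
print("seat",onz(c,(251.7,159.9),.02),"top",onz(c,(251.25,169.3),.07))
p=[.6485,.2727]
arm.move_linear(p+[.06],down(YAW),vel=.2); print(arm.current_ee_pos())
print(arm.move_linear(p+[.006],vel=.06,threshold=6)); arm.hold(.2); print(arm.current_ee_pos(),arm.current_wrist_force(),arm.current_t())
E
```

```text
seat [0.48079628 0.02054418 0.02      ] top [0.48238274 0.02029239 0.07      ]
[0.64923235 0.27356942 0.06162901]
False
[0.64873341 0.2728015  0.0064691 ] [-0.33490634 -0.81560134 -0.96763447] 9.2417
```

```bash
python3 - <<'E'
from h import *
p=[.6485,.2727]
print(arm.move_linear(p+[.0035],vel=.03,threshold=5)); print(arm.current_ee_pos(),arm.current_wrist_force())
arm.grip(0.0,25); print(arm.current_grip_width()*87,arm.current_ee_pos())
arm.move_linear(p+[.12],vel=.2); arm.hold(.1); print(arm.current_grip_width()*87,arm.current_wrist_force(),arm.current_t())
c=shot("wrist"); save(c,"g2.png")
c=shot("side"); save(c,"g2s.png",(110,100,350,280))
E
```

```text
False
[0.64836999 0.27254294 0.003267  ] [-0.76590049  0.08071386  0.25332206]
62.62509342659253 [0.6485     0.27270378 0.00352176]
62.354694468988576 [ 1.49331638  0.27936831 -0.75751265] 10.9
```

View pics/g2.png

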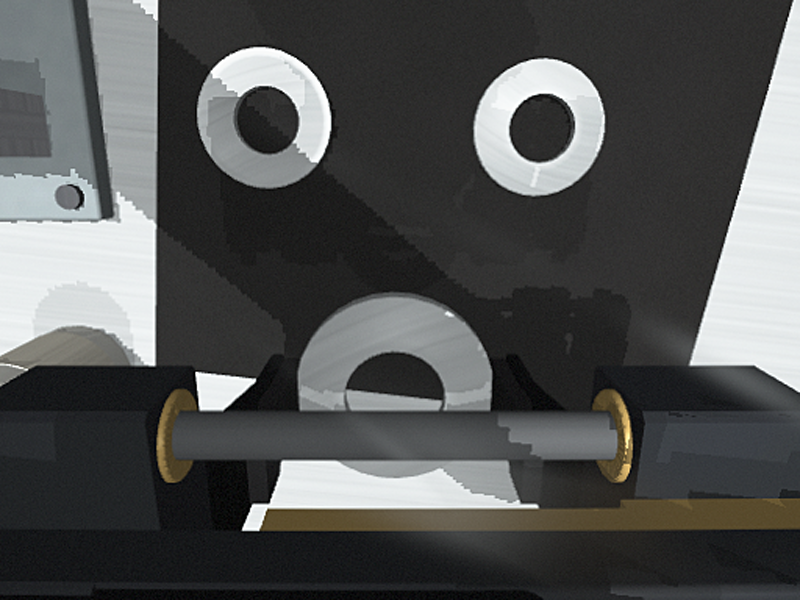

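View pics/g2s.png

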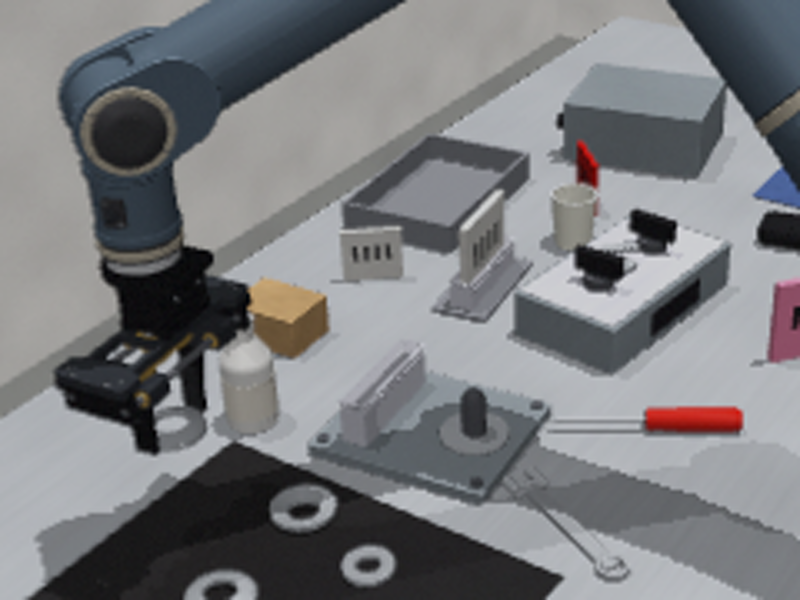

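```bash
cat >> h.py <<'E'
A=np.array([.4814,.0204])
def place(zp,thr=8,z0=.13):
    """carry held washer to arbor, lower TCP to zp, release"""
    arm.move_linear([A[0],A[1],z0],down(YAW),vel=.25); arm.hold(.15)
    print("pre",np.round(arm.current_ee_pos(),4))
    hit=arm.move_linear([A[0],A[1],zp+.012],vel=.12,threshold=thr)
    print("hit1",hit,np.round(arm.current_ee_pos(),4))
    hit=arm.move_linear([A[0],A[1],zp-.002],vel=.02,threshold=thr)
    print("hit2",hit,np.round(arm.current_ee_pos(),4),np.round(arm.current_wrist_force(),2))
    arm.grip(1.0); 
    arm.move_linear([A[0],A[1],z0],vel=.2); print("t",arm.current_t())
E
python3 - <<'E'
from h import *
place(.0215)
arm.reach([A[0],A[1],.27],down(YAW)); arm.hold(.15)
c=shot("wrist"); save(c,"p2.png",(180,90,330,200))
arm.reach([.564,.198,.25],down(YAW)); arm.hold(.15)
c=shot("wrist"); save(c,"w1.png")
for r in rings(c,80,.006): print(r[0].round(4),r[1].round(4),round(r[2],4),round(r[3],4),np.round(r[4],1))
E
```

```text
pre [0.4818 0.0216 0.1301]
hit1 False [0.4819 0.0207 0.034 ]
hit2 True [0.4813 0.0203 0.0214] [ 0.36 -0.64  4.42]
t 15.5
[0.553  0.3325] [0.5543 0.3344] 0.0677 0.0329 [365.5 165.3]
[0.5653 0.1992] [0.5648 0.1991] 0.0647 0.0319 [255.3 163.3]
[0.463  0.2311] [0.4633 0.231 ] 0.0537 0.0266 [293.3  78. ]
[0.4363 0.3731] [0.4364 0.3753] 0.0772 0.0386 [420.9  68.2]
```

View pics/p2.png

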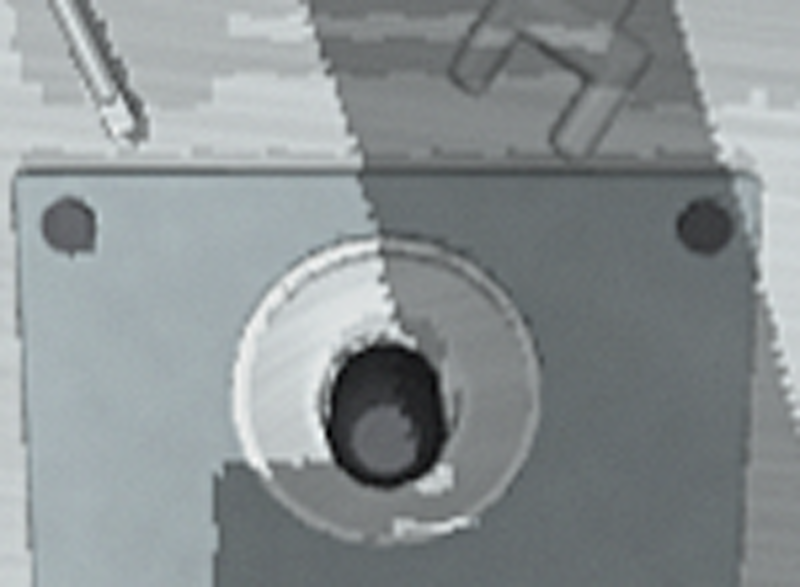

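View pics/w1.png

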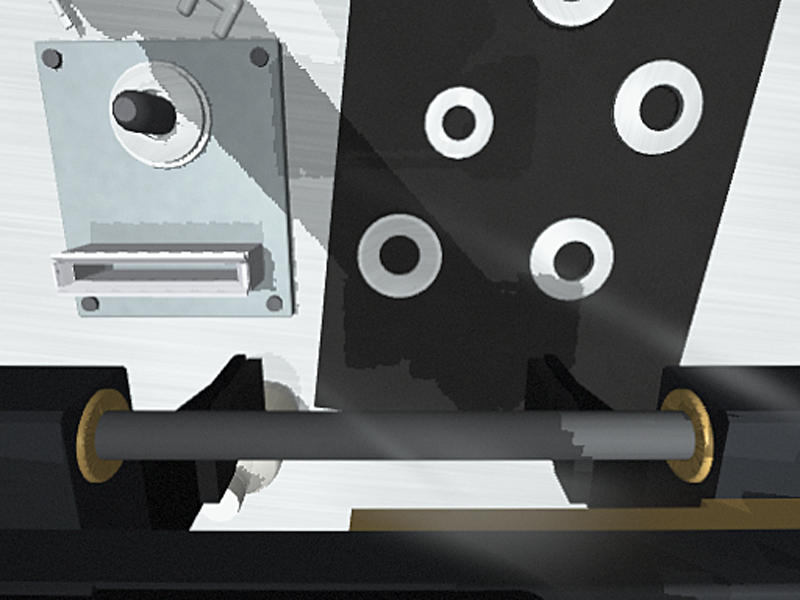

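```bash
cat >> h.py <<'E'
def pick(p,z):
    p=list(p)
    arm.move_linear(p+[.05],down(YAW),vel=.2)
    arm.move_linear(p+[z+.006],vel=.08,threshold=8); h=arm.move_linear(p+[z],vel=.02,threshold=5); print("pick",h,np.round(arm.current_ee_pos(),4))
    arm.grip(0.0,25); print("w",arm.current_grip_width()*87)
    arm.move_linear(p+[.13],vel=.2); arm.hold(.1); print("w",arm.current_grip_width()*87)
def nxt(x,y,name):
    arm.reach([A[0],A[1],.27],down(YAW)); arm.hold(.15)
    c=shot("wrist"); save(c,"p_"+name,(180,70,330,200))
    arm.reach([x,y,.25],down(YAW)); arm.hold(.15)
    c=shot("wrist"); save(c,"n_"+name)
    for r in rings(c,80,.006): print(r[0].round(4),r[1].round(4),round(r[2],4),round(r[3],4),np.round(r[4],1))
E
python3 - <<'E'
from h import *
pick([.5645,.1992],.0042)
place(.0332)
nxt(.553,.3325,"3.png")
E
```

```text
pick False [0.5645 0.1992 0.0042]
w 61.91016499764357
w 62.33136776384933
pre [0.4819 0.022  0.1302]
hit1 False [0.4819 0.0208 0.0456]
hit2 True [0.4814 0.0203 0.0332] [-0.79 -0.72  5.16]
t 24.9417
[0.553  0.3323] [0.5547 0.3322] 0.064 0.0321 [253.8 161.6]
[0.4631 0.2305] [0.4631 0.2303] 0.0543 0.0275 [173.3  73.8]
[0.4364 0.3727] [0.4361 0.3733] 0.0712 0.0358 [301.   63.5]
```

View pics/p_3.png

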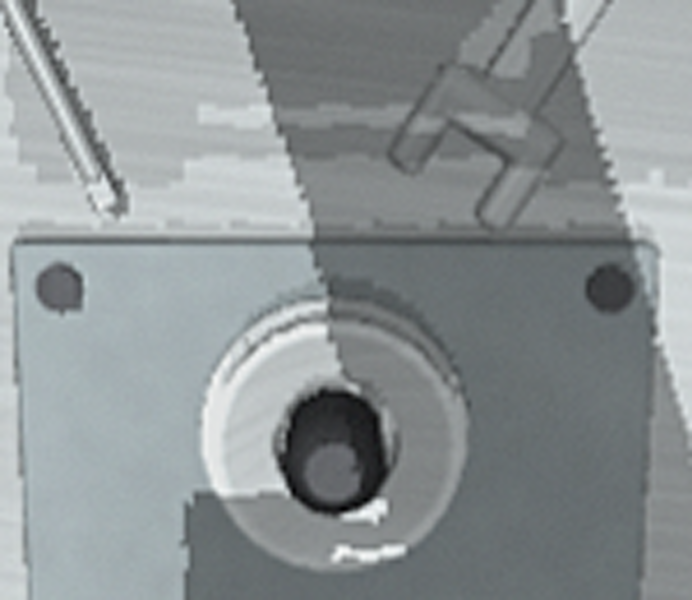

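View pics/n_3.png

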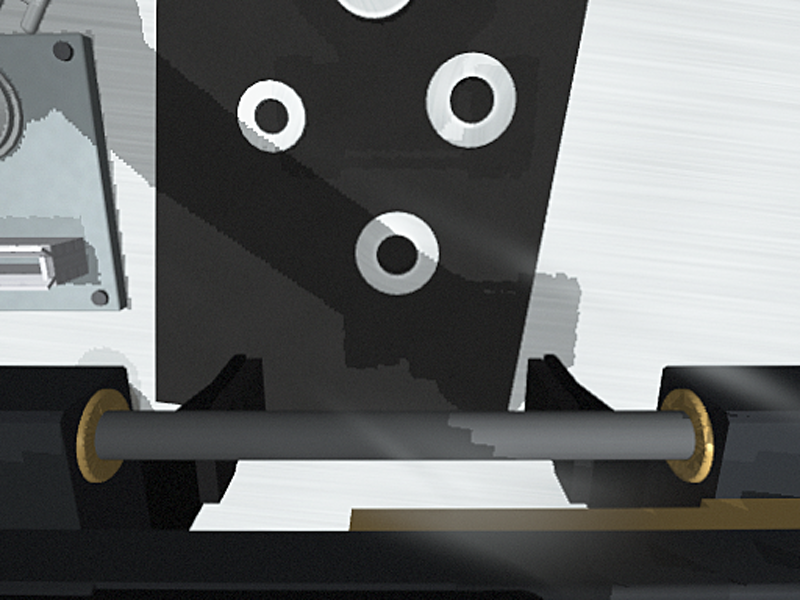

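```bash
python3 - <<'E'
from h import *
pick([.553,.3323],.0035)
place(.0437,z0=.14)
nxt(.353,.293,"5.png")
E
```

```text
pick False [0.553  0.3323 0.0035]
w 62.28502728475098
w 62.090568743559594
pre [0.4815 0.0217 0.1401]
hit1 False [0.4819 0.0208 0.0561]
hit2 True [0.4813 0.0203 0.0434] [-0.66 -0.79  6.9 ]
t 35.3167
[0.4643 0.2303] [0.4643 0.2303] 0.0489 0.0235 [195.4 241. ]
[0.4369 0.3727] [0.4393 0.374 ] 0.063 0.0315 [307.6 232.7]
[0.3607 0.2945] [0.3603 0.2943] 0.0647 0.0316 [253.7 167.9]
```

View pics/p_5.png

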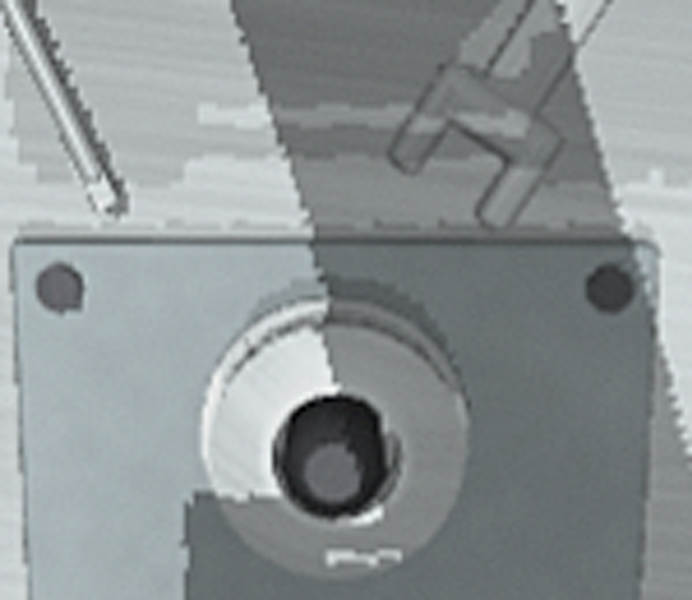

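View pics/n_5.png

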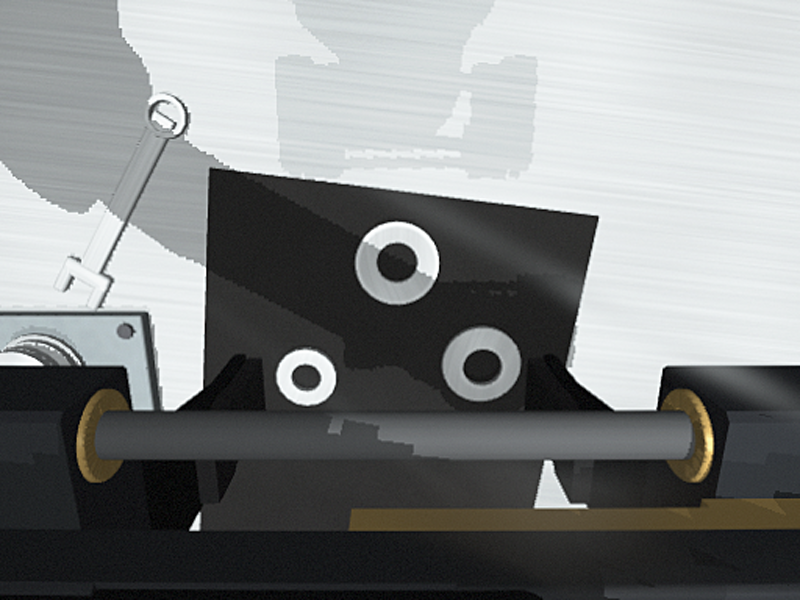

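```bash
python3 - <<'E'
from h import *
pick([.36,.2944],.0042)
place(.0552,z0=.15)
nxt(.437,.373,"4.png")
E
```

```text
pick False [0.36   0.2944 0.0042]
w 62.3612403818065
w 62.008494737085734
pre [0.481  0.0216 0.1501]
hit1 False [0.4819 0.0207 0.0676]
hit2 True [0.4813 0.0203 0.0551] [-1.07  0.02  5.57]
t 45.4583
[0.4637 0.2301] [0.4639 0.2302] 0.0515 0.0259 [134.7 170.3]
[0.4365 0.3725] [0.4381 0.3725] 0.064 0.0317 [253.1 161.1]
```

View pics/p_4.png

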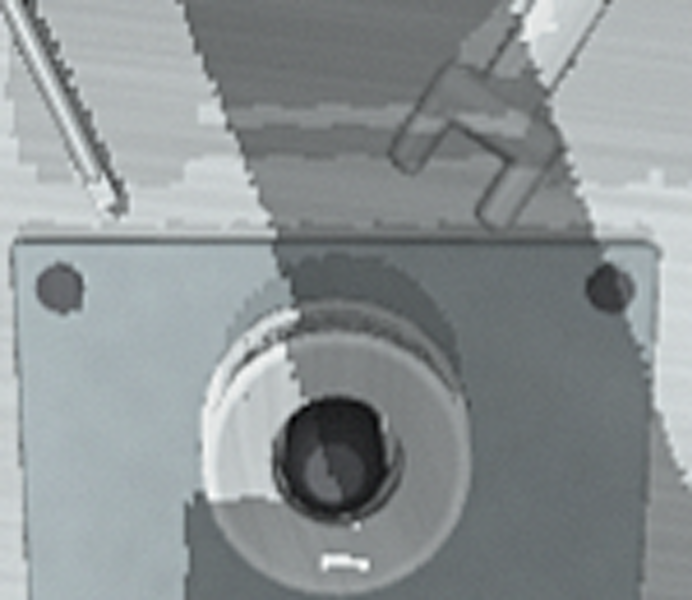

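View pics/n_4.png

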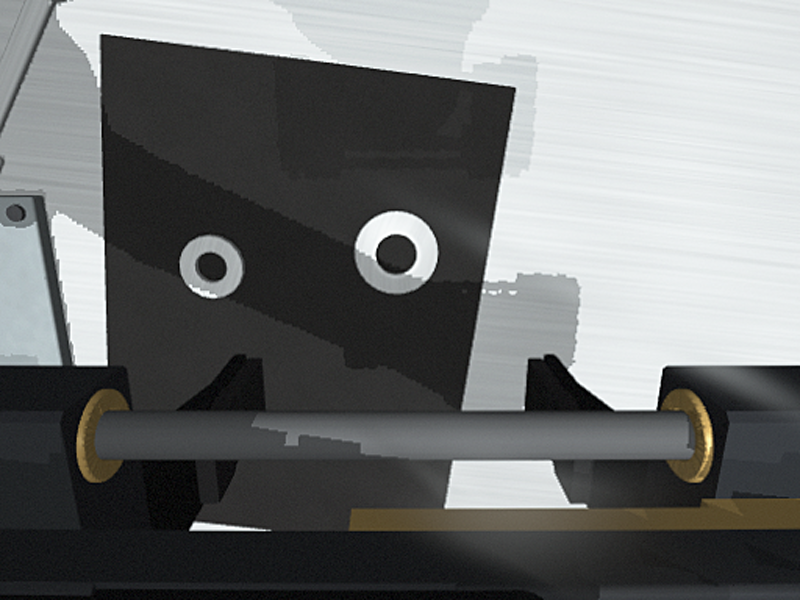

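```bash
python3 - <<'E'
from h import *
pick([.4365,.3725],.0035)
place(.0657,z0=.16)
arm.reach([A[0],A[1],.27],down(YAW)); arm.hold(.15)
c=shot("wrist"); save(c,"p_5th.png",(180,70,330,200))
arm.reach([.64,-.267,.36],down(YAW)); arm.hold(.2)
c=shot("wrist"); save(c,"rk.png"); np.save("rk.npy",c["cam_to_world"]); save(c,"rkc.png",(150,100,350,230))
c=shot("side"); save(c,"st_side.png",(220,180,320,255))
c=shot("scene"); save(c,"rk_scene.png",(130,150,230,225)); save(c,"st_scene.png",(220,190,320,265))
E
```

```text
pick False [0.4365 0.3725 0.0035]
w 61.9447649118151
w 61.67886881474276
pre [0.4812 0.0215 0.1601]
hit1 False [0.4819 0.0208 0.0781]
hit2 True [0.4814 0.0203 0.0654] [-0.97 -0.61  6.82]
t 55.9917
```

View pics/p_5th.png

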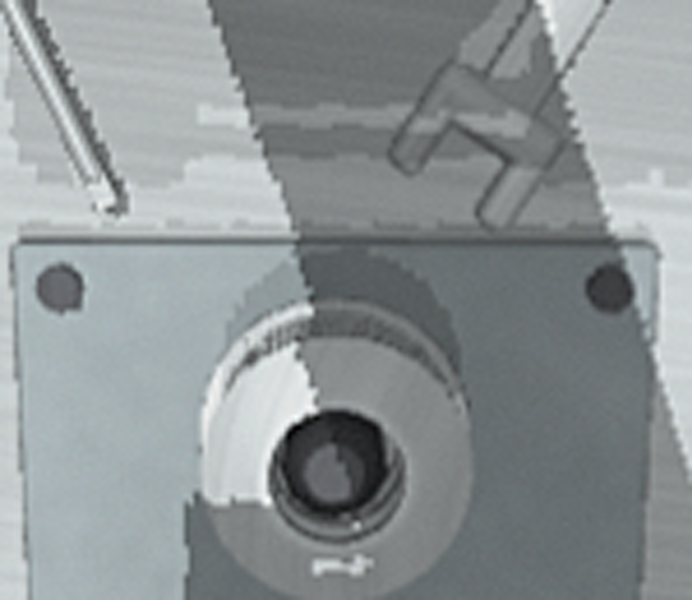

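View pics/rk.png

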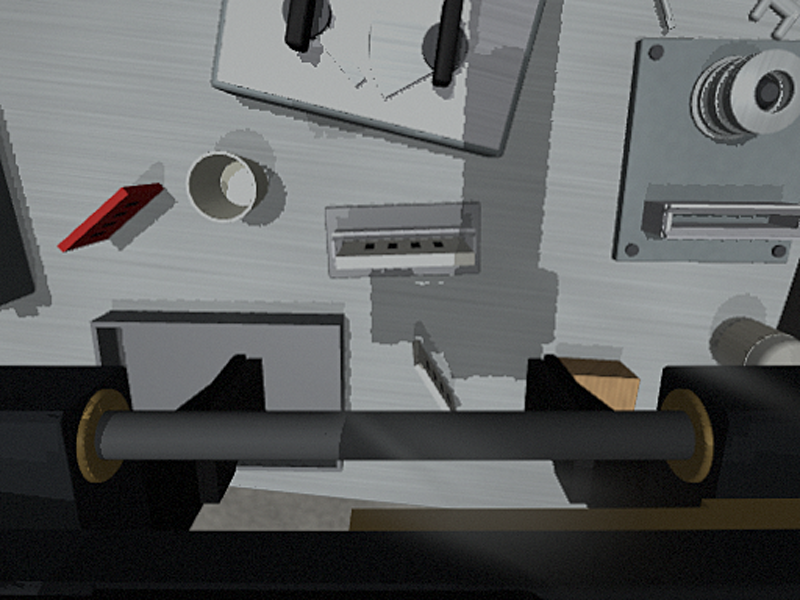

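View pics/st_side.png

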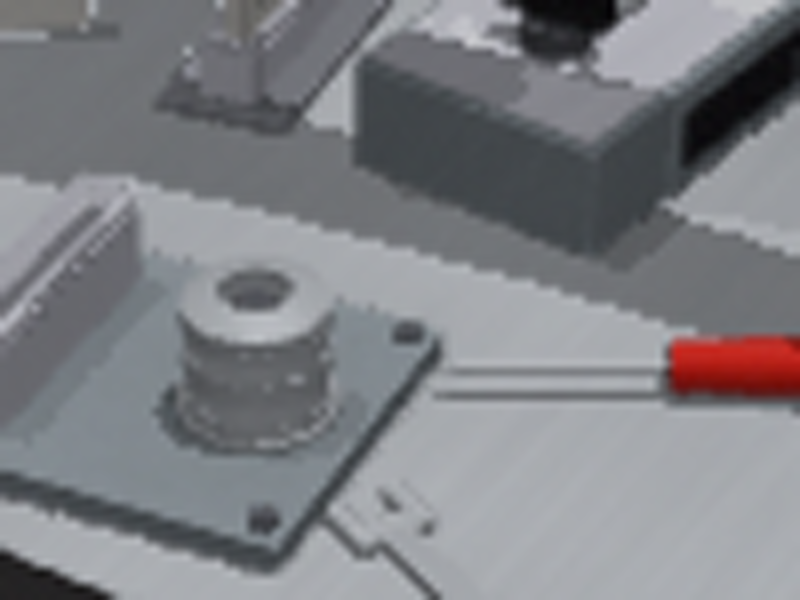

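View pics/rkc.png

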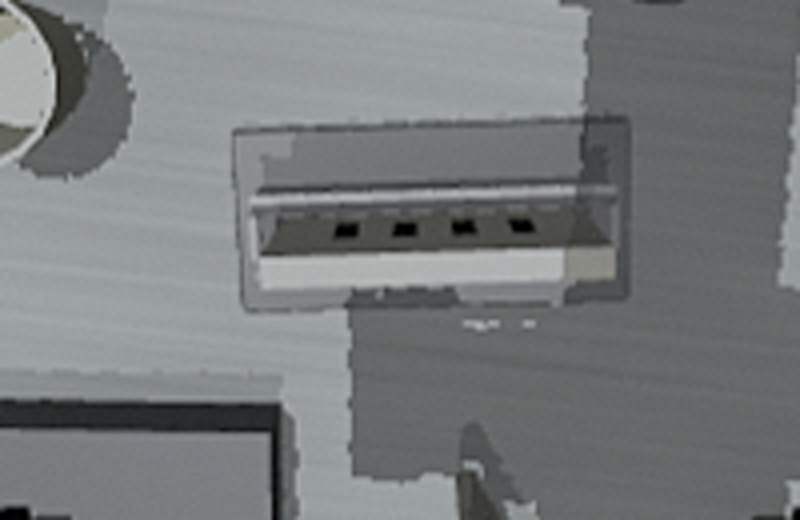

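View pics/rk_scene.png

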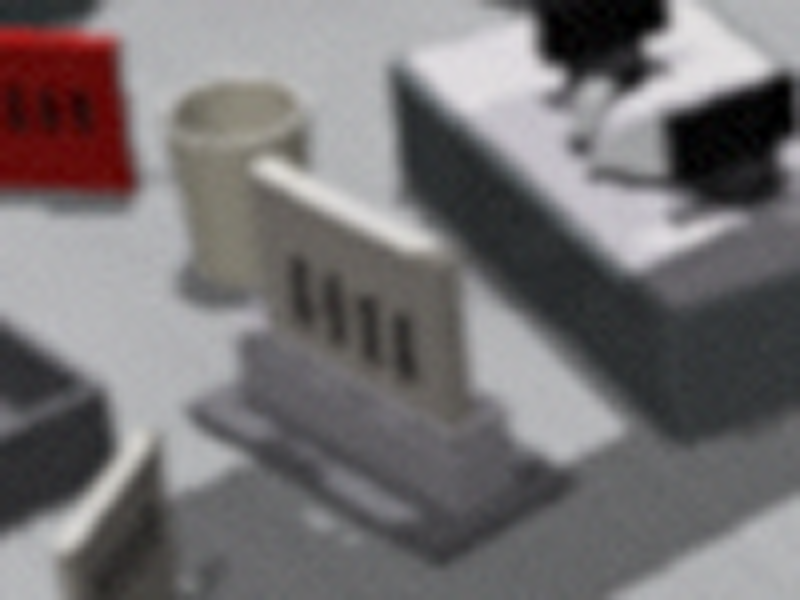

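```bash
python3 - <<'E'
from h import *
c=shot("wrist"); c["cam_to_world"]=np.load("rk.npy")
P=[onz(c,(150+x/4,100+y/4),.108) for x,y in [(260,256),(262,290),(615,246),(615,279)]]
for p in P: print(p.round(4))
print("ctr",np.mean(P,0))
print(np.degrees(np.arctan2(*( -(P[2]-P[0])[:1], (P[2]-P[0])[1:2]))),np.degrees(np.arctan2(*( -(P[3]-P[1])[:1], (P[3]-P[1])[1:2]))), np.linalg.norm(P[2]-P[0]),np.linalg.norm(P[1]-P[0]),np.linalg.norm(P[3]-P[2]))
# rack base corners z~.008
for x,y in [(232,130),(630,118),(630,298),(245,310)]: print("base",onz(c,(150+x/4,100+y/4),.008).round(4))
k=1.5625
print("iso bar ends",onz(c,np.array((456,0))/k,.103),onz(c,np.array((440,85))/k,.103))
print("slot lips: ", [onz(c,np.array(u)/k,.065).round(4) for u in [(665,206),(662,236)]])
E
```

```text
[ 0.6488 -0.3109  0.108 ]
[ 0.6594 -0.3093  0.108 ]
[ 0.6331 -0.2023  0.108 ]
[ 0.6433 -0.2007  0.108 ]
ctr [ 0.64615109 -0.25577756  0.108     ]
[8.25896354] [8.44490782] 0.10971307707354203 0.010735637437836102 0.010379899659509183
base [ 0.6222 -0.3344  0.008 ]
base [ 0.6006 -0.187   0.008 ]
base [ 0.6685 -0.1761  0.008 ]
base [ 0.6905 -0.3238  0.008 ]
iso bar ends [ 0.45576583 -0.24256604  0.103     ] [ 0.51321696 -0.24611451  0.103     ]
slot lips:  [array([ 0.5813, -0.0391,  0.065 ]), array([ 0.6068, -0.0353,  0.065 ])]
```

```bash
python3 - <<'E'
from h import *
arm.reach([.47,-.30,.34],down(YAW)); arm.hold(.2)
c=shot("wrist"); save(c,"hd.png"); np.save("hd.npy",c["cam_to_world"]); save(c,"hdc.png",(130,90,380,230))
arm.reach([.586,.032,.30],down(YAW)); arm.hold(.2)
c=shot("wrist"); np.save("sl.npy",c["cam_to_world"]); save(c,"slc.png",(150,60,350,210))
print(arm.current_t())
E
```

```text
60.9583
```

View pics/hdc.png

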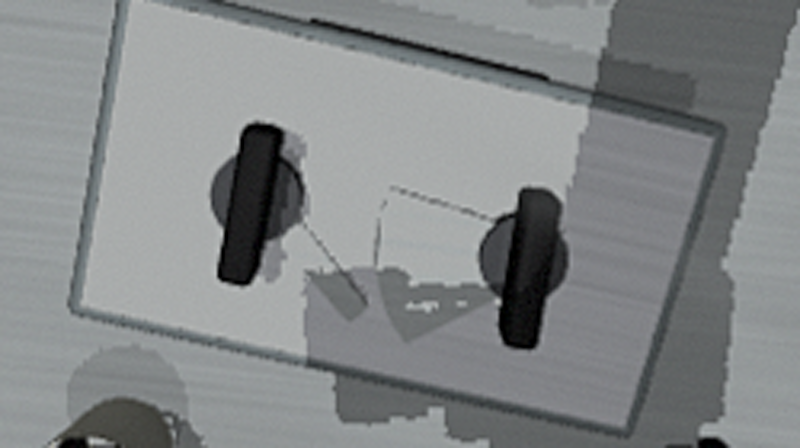

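View pics/slc.png

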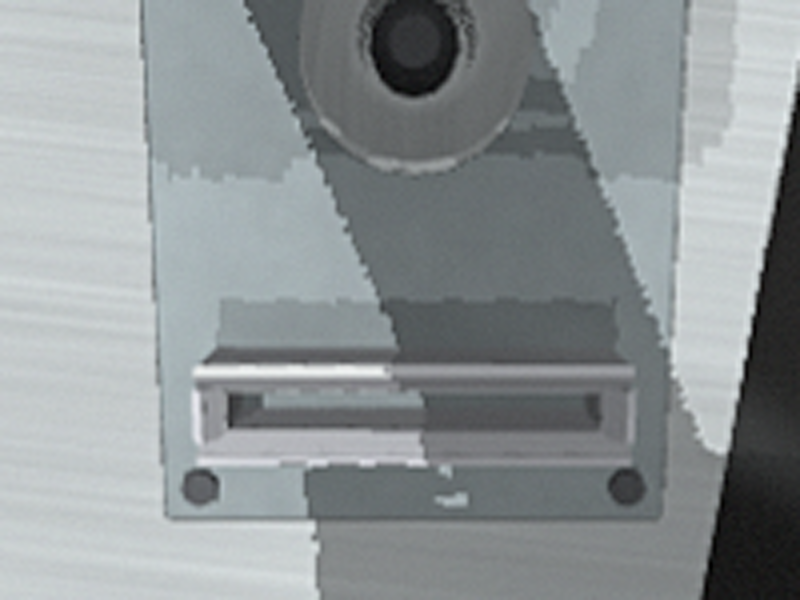

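```bash
python3 - <<'E'
from h import *
c=shot("wrist"); c["cam_to_world"]=np.load("hd.npy")
f=lambda x,y,z: onz(c,(130+x/3.2,90+y/3.2),z)
for n,a,b in [("iso",(540,189),(520,347)),("sel",(262,125),(237,284))]:
    for z in (.103,):
        p,q=f(*a,z),f(*b,z); d=q-p; print(n,z,((p+q)/2).round(4),np.linalg.norm(d).round(4),np.degrees(np.arctan2(d[1],d[0])).round(1))
cor=[f(*u,.06) for u in [(125,0),(722,128),(630,432),(75,309)]]
for p in cor: print(p.round(4))
d=cor[1]-cor[0]; print(np.degrees(np.arctan2(-d[0],d[1])),np.linalg.norm(d)); d=cor[2]-cor[3]; print(np.degrees(np.arctan2(-d[0],d[1])),np.linalg.norm(d)); print("mid",np.mean(cor,0))
c["cam_to_world"]=np.load("sl.npy")
g=lambda x,y,z: onz(c,(150+x/4,60+y/4),z)
L=[g(*u,.065) for u in [(193,364),(635,364),(635,462),(193,462)]]
for p in L: print(p.round(4))
print("lip ctr",np.mean(L,0))
d=L[1]-L[0]; print(np.degrees(np.arctan2(-d[0],d[1])))
print("holes",[g(*u,.015).round(4) for u in [(201,486),(627,486)]])
print("inner", [g(*u,.055).round(4) for u in [(228,391),(602,391),(602,430),(228,430)]])
print("arbtop",g(410,38,.07))
E
```

```text
iso 0.103 [ 0.4791 -0.2455  0.103 ] 0.0609 1.5
sel 0.103 [ 0.4673 -0.3521  0.103 ] 0.0602 -4.2
[ 0.3996 -0.4117  0.06  ]
[ 0.4213 -0.1707  0.06  ]
[ 0.5541 -0.1848  0.06  ]
[ 0.5266 -0.4263  0.06  ]
-5.147860855374529 0.24199039539093714
-6.516205473093255 0.24308887468830667
mid [ 0.47539293 -0.29837854  0.06      ]
[ 0.5781 -0.034   0.065 ]
[0.5638 0.0948 0.065 ]
[0.5929 0.0993 0.065 ]
[ 0.6075 -0.032   0.065 ]
lip ctr [0.58559568 0.03199334 0.065     ]
6.334673464070106
holes [array([ 0.6274, -0.0357,  0.015 ]), array([0.6115, 0.1076, 0.015 ])]
inner [array([ 0.5868, -0.0244,  0.055 ]), array([0.5743, 0.0879, 0.055 ]), array([0.5862, 0.0897, 0.055 ]), array([ 0.5987, -0.0235,  0.055 ])]
arbtop [0.48186091 0.01927287 0.07      ]
```

```bash
python3 - <<'E'
from h import *
q=down(np.radians(8.4))
arm.reach([.646,-.256,.2],q); arm.hold(.1); print(arm.current_ee_pos())
arm.move_linear([.646,-.256,.125],vel=.15)
print(arm.move_linear([.646,-.256,.073],vel=.05,threshold=5)); print(arm.current_ee_pos(),arm.current_wrist_force(),arm.current_t())
c=shot("wrist"); save(c,"gg.png")
E
```

```text
[ 0.6466455  -0.25379706  0.20079408]
False
[ 0.64631995 -0.25600945  0.07342617] [0.47778396 0.35890762 0.82247643] 64.1333
```

View pics/gg.png

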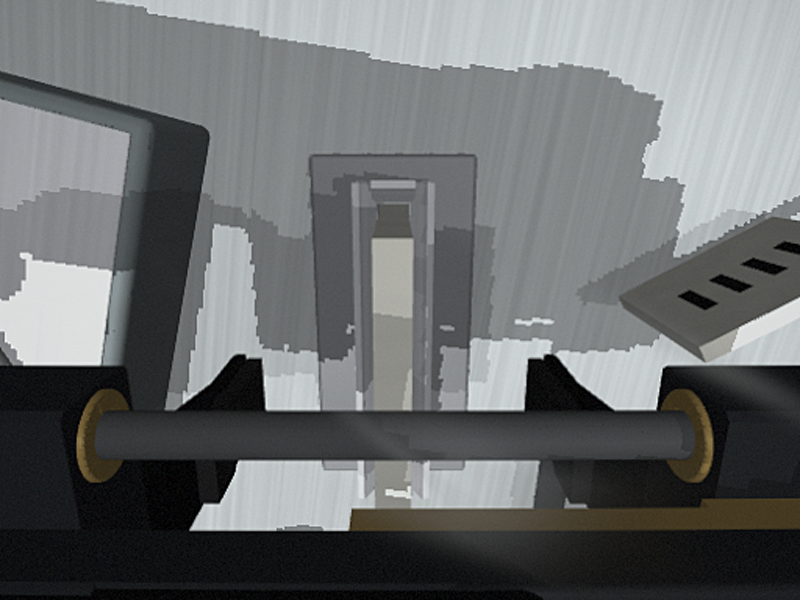

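```bash
python3 - <<'E'
from h import *
c=shot("wrist"); e=onz(c,(392/1.5625,237/1.5625),.108); y=np.radians(8.4)
print("end",e,"ctr",e[:2]-.055*np.array([-np.sin(y),np.cos(y)]))
arm.grip(0,30); print(arm.current_grip_width()*87,arm.current_ee_pos(),arm.current_wrist_force())
print(arm.move_linear([.646,-.256,.21],vel=.1,threshold=25)); arm.hold(.2); print(arm.current_ee_pos(),arm.current_wrist_force(),arm.current_grip_width()*87)
c=shot("wrist"); save(c,"gl.png")
c=shot("scene"); save(c,"gls.png",(120,110,280,230)); print(arm.current_t())
E
```

```text
end [ 0.63765738 -0.20197499  0.108     ] ctr [ 0.64569195 -0.25638497]
9.716720386745996 [ 0.64595878 -0.25601061  0.07300523] [ 0.33882658 -0.39767254 -0.3034998 ]
False
[ 0.64582666 -0.25596845  0.209495  ] [ 0.39839586  0.95801028 -1.0697827 ] 9.908091138181575
67.2667
```

View pics/gl.png

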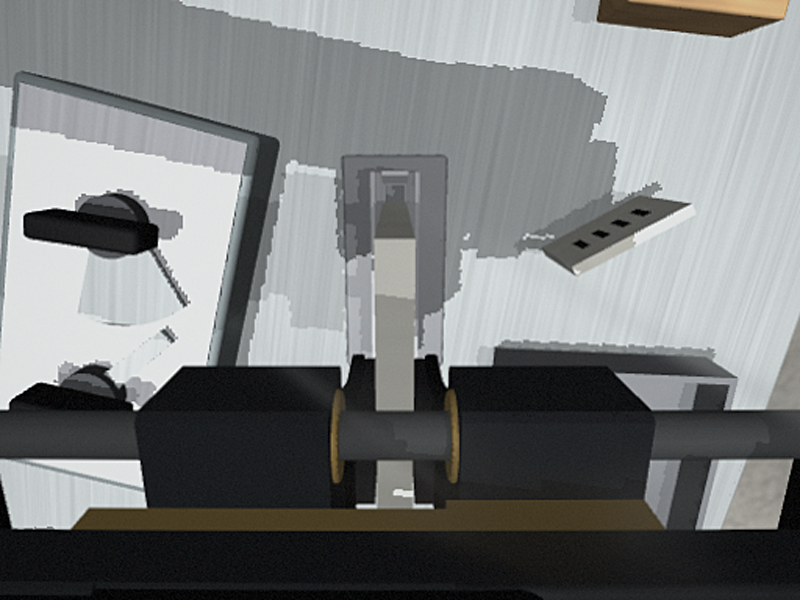

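View pics/gls.png

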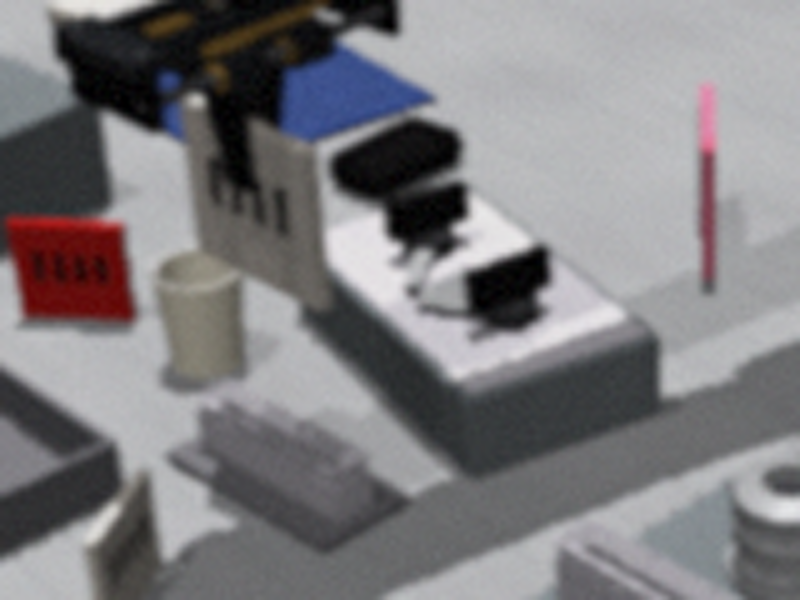

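```bash
python3 - <<'E'
from h import *
q=down(np.radians(6.4)); S=[.586,.0325]
arm.move_linear(S+[.21],q,vel=.15); arm.hold(.3)
arm.move_linear(S+[.14],vel=.1); arm.hold(.2); print(arm.current_ee_pos(),arm.current_wrist_force())
c=shot("wrist"); save(c,"in1.png")
print(arm.move_linear(S+[.118],vel=.03,threshold=6)); print(arm.current_ee_pos(),arm.current_wrist_force(),arm.current_moment(),arm.current_t())
E
```

```text
[0.58647479 0.0325688  0.14075562] [-0.27434639  0.48039357 -2.07834413]
False
[0.58614026 0.03258854 0.11812882] [ 0.23490847  0.14248713 -0.8271884 ] [ 0.03054887 -0.08904558 -0.01957549] 71.6667
```

View pics/in1.png

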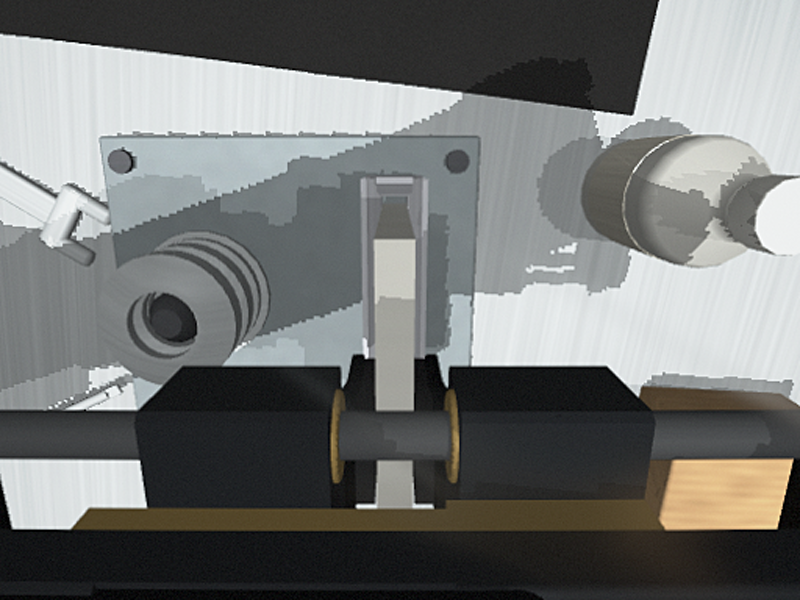

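```bash
python3 - <<'E'
from h import *
S=[.586,.0325]
print(arm.move_linear(S+[.078],vel=.04,threshold=12)); arm.hold(.1); print(arm.current_ee_pos(),arm.current_wrist_force(),arm.current_moment(),arm.current_t())
E
```

```text
True
[0.58585867 0.03242154 0.07992931] [-0.47276527 -0.10673524  5.96558806] [-0.06804926 -0.03210046 -0.03153344] 72.6583
```

```bash
python3 - <<'E'
from h import *
S=[.586,.0325]
arm.grip(.45); arm.move_linear(S+[.21],vel=.15)
arm.reach([.586,.032,.30],down(YAW)); arm.hold(.2)
c=shot("wrist"); save(c,"gd.png",(150,60,350,210))
c=shot("side"); save(c,"gds.png",(190,180,320,270)); c=shot("scene"); save(c,"gdc.png",(200,180,330,280))
c=shot("scene"); print(arm.current_t())
E
```

```text
76.1917
```

View pics/gd.png

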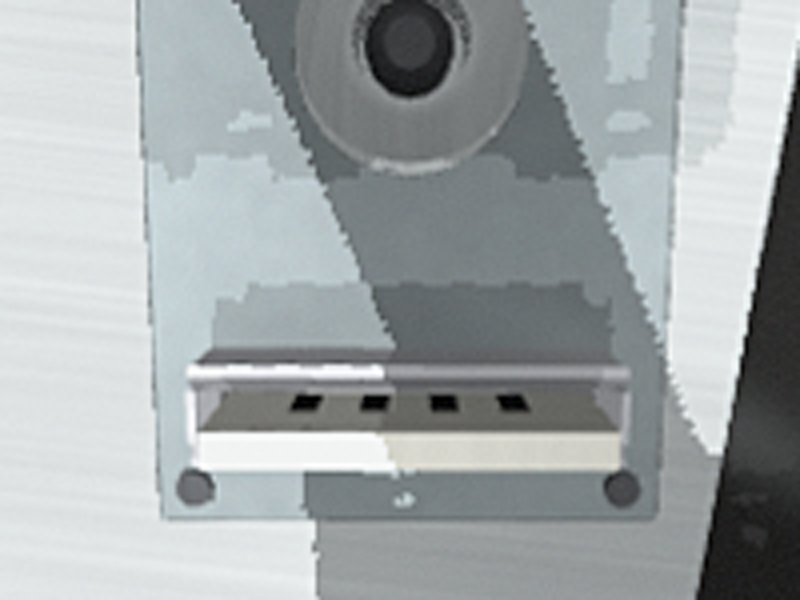

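View pics/gds.png

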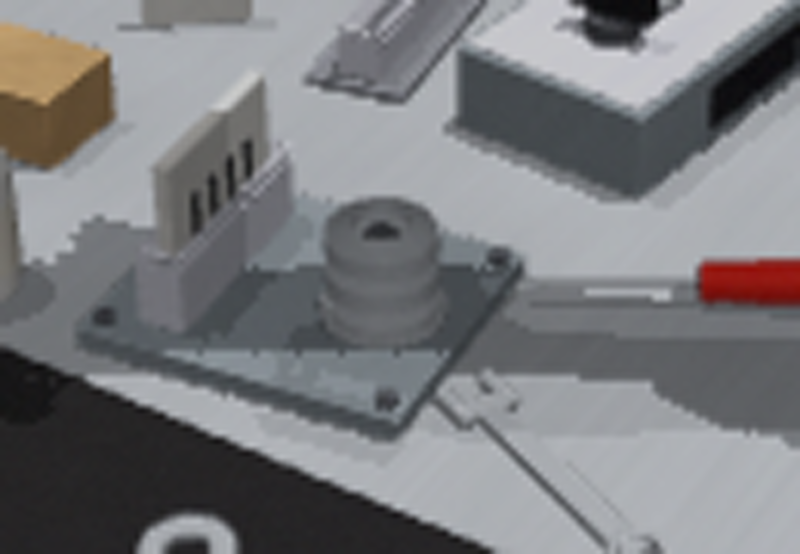

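View pics/gdc.png

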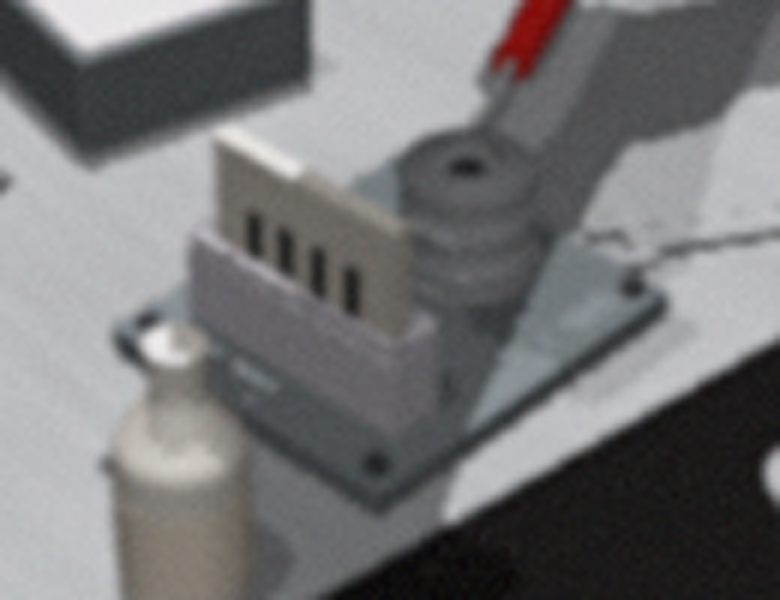

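```bash
python3 - <<'E'
from h import *
c=[.479,-.2455]; y=-88.5
arm.grip(.5)
arm.reach(c+[.2],down(np.radians(y))); arm.hold(.2); print(arm.current_ee_pos(),arm.current_joint_positions())
w=shot("wrist"); save(w,"ih.png")
arm.move_linear(c+[.12],vel=.15)
print(arm.move_linear(c+[.082],vel=.05,threshold=6)); print(arm.current_ee_pos(),arm.current_wrist_force(),arm.current_moment())
arm.grip(0,25); arm.hold(.2); print(arm.current_grip_width()*87,arm.current_ee_pos(),arm.current_wrist_force(),arm.current_moment(),arm.current_t())
M=R.from_quat(arm.current_tcp_rot()).as_matrix(); print("yaw",np.degrees(np.arctan2(M[1,2],M[0,2])))
E
```

```text
[ 0.47922615 -0.24512559  0.19974281] [-0.18210078  0.31656962  0.72049873  1.91636196 -0.24686992  0.99847442
 -0.8946341 ]
False
[ 0.47916985 -0.24573036  0.08216265] [ 0.27139276 -0.3394561   0.12846631] [ 0.04084658 -0.01489684  0.03143761]
13.909944258899614 [ 0.47903892 -0.24493312  0.08207063] [-0.57809928  3.44822737  2.21773176] [ 0.70334693  0.14255175 -0.0667513 ] 81.0167
yaw -88.48960055387116
```

View pics/ih.png

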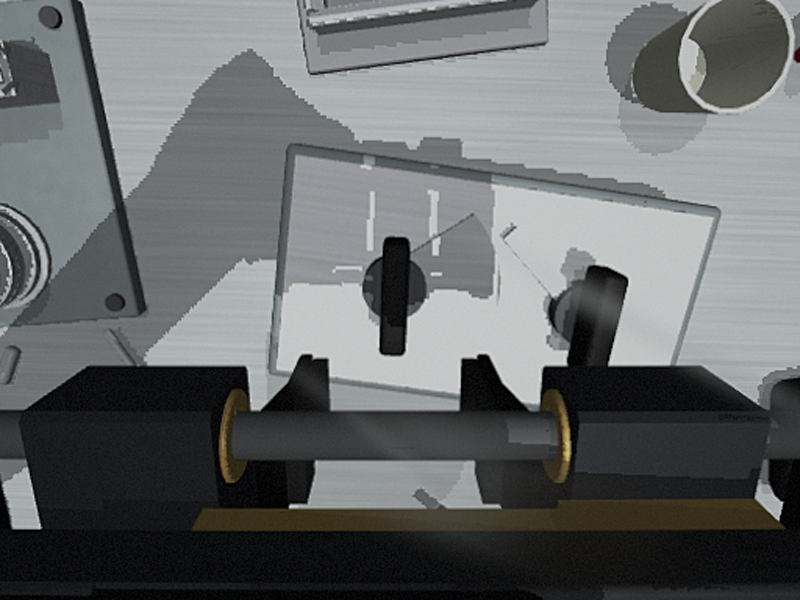

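```bash
cat >> h.py <<'E'
def yawnow():
    M=R.from_quat(arm.current_tcp_rot()).as_matrix(); return np.degrees(np.arctan2(M[1,2],M[0,2]))
def turn(c,z,y0,total,step=5,mlim=.9,flim=20):
    y=y0
    while y<y0+total:
        y=min(y+step,y0+total)
        arm.reach(list(c)+[z],down(np.radians(y))); 
        f=np.array(arm.current_wrist_force()); m=np.array(arm.current_moment())
        print(round(y,1),"act",round(yawnow(),2),"F",f.round(1),"M",m.round(2),"w",round(arm.current_grip_width()*87,1))
        if abs(m[2])>mlim or np.linalg.norm(f)>flim: print("stop"); break
    return y
E
python3 - <<'E'
from h import *
turn([.479,-.2449],.082,-88.5,40,8); print(arm.current_t())
E
```

```text
-80.5 act -80.65 F [0.  0.9 0.9] M [0.26 0.05 0.15] w 14.0
-72.5 act -72.77 F [ 0.4 -0.6  0.5] M [ 0.06 -0.06  0.13] w 13.9
-64.5 act -64.84 F [ 1.1 -1.5 -0.2] M [-0.32 -0.13  0.13] w 13.8
-56.5 act -56.86 F [ 2.6 -5.1 -1.2] M [-0.74 -0.3   0.09] w 13.6
-48.5 act -48.92 F [ 2.2 -5.3 -2.8] M [-0.93 -0.51  0.14] w 13.4
82.2667
```

```bash
python3 - <<'E'
from h import *
turn([.4797,-.2455],.082,-48.5,16,2,mlim=.6); print(arm.current_t())
E
```

```text
-46.5 act -46.81 F [-0.3 -4.  -0.3] M [-0.84 -0.12 -0.06] w 13.7
-44.5 act -44.66 F [ 1.1 -5.  -0.6] M [-1.13 -0.17 -0.04] w 13.9
-42.5 act -42.62 F [ 1.7 -4.1 -1. ] M [-1.19 -0.21  0.01] w 13.9
-40.5 act -40.62 F [ 0.5 -5.2 -0.8] M [-1.25 -0.17 -0.06] w 13.6
-38.5 act -38.62 F [ 1.  -5.6  0.1] M [-1.2  -0.26  0.02] w 13.6
-36.5 act -36.63 F [ 1.8 -5.7 -1.1] M [-1.21 -0.28 -0.03] w 13.4
-34.5 act -34.73 F [ 1.9 -4.7 -2.2] M [-1.22 -0.31 -0.42] w 14.3
-32.5 act -32.82 F [ 1.9 -4.8 -0.6] M [-1.17 -0.31 -0.7 ] w 14.6
stop
84.2667
```

```bash
python3 - <<'E'
from h import *
c=[.4797,-.2455]
arm.grip(.5); arm.move_linear(c+[.2],vel=.15)
arm.reach([.47,-.30,.34],down(YAW)); arm.hold(.2)
w=shot("wrist"); save(w,"hd2.png",(130,90,380,230)); np.save("hd2.npy",w["cam_to_world"]); print(arm.current_t())
E
```

```text
88.1833
```

View pics/hd2.png

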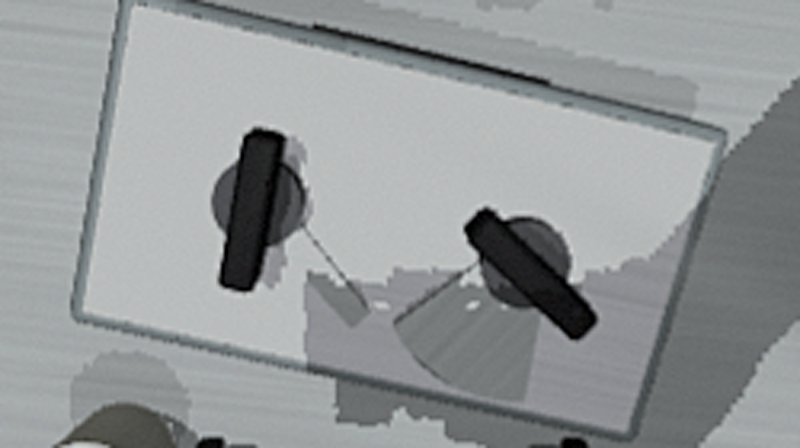

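```bash
python3 - <<'E'
from h import *
c=shot("wrist"); c["cam_to_world"]=np.load("hd2.npy")
f=lambda x,y,z: onz(c,(130+x/3.2,90+y/3.2),z)
for n,a,b in [("iso",(483,211),(580,333)),("sel",(264,130),(238,290))]:
    p,q=f(*a,.103),f(*b,.103); d=q-p; print(n,((p+q)/2).round(4),np.linalg.norm(d).round(4),np.degrees(np.arctan2(d[1],d[0])).round(1))
S=[.4674,-.3530]; y=-94.3
arm.reach(S+[.2],down(np.radians(y))); arm.hold(.2); print(arm.current_ee_pos())
w=shot("wrist"); save(w,"sh.png"); np.save("sh.npy",w["cam_to_world"]); print(arm.current_joint_positions()[6],arm.current_t())
E
```

```text
iso [ 0.4782 -0.2454  0.103 ] 0.0603 45.6
sel [ 0.467  -0.3522  0.103 ] 0.0607 -4.6
[ 0.46739393 -0.35301522  0.20002806]
-0.538221513529323 90.8167
```

View pics/sh.png

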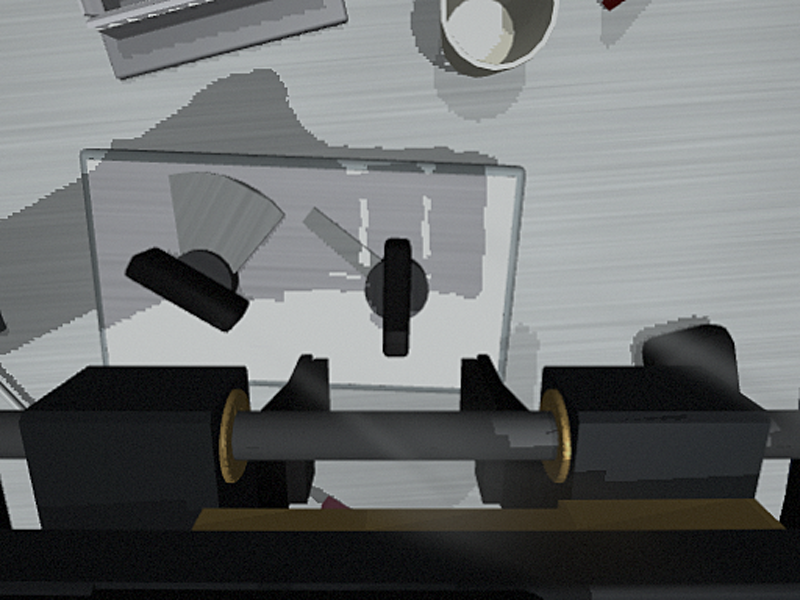

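```bash
python3 - <<'E'
from h import *
c=shot("wrist"); save(c,"shc.png",(70,90,200,220)); save(c,"shs.png",(180,120,310,240))
def ang(M,a,b,o,k):
    c["cam_to_world"]=np.load(M); p,q=[onz(c,(o[0]+u[0]/k,o[1]+u[1]/k),.103) for u in (a,b)]; d=q-p; return ((p+q)/2).round(4),np.linalg.norm(d).round(4),np.degrees(np.arctan2(d[1],d[0])).round(1)
print(ang("hd2.npy",(477,218),(586,330),(130,90),3.2))
print(ang("sh.npy",(140,258),(239,317),(0,0),1.5625))
E
```

```text
(array([ 0.4789, -0.2453,  0.103 ]), np.float64(0.0604), np.float64(51.1))
(array([ 0.4843, -0.251 ,  0.103 ]), np.float64(0.0561), np.float64(-127.4))
```

View pics/shc.png

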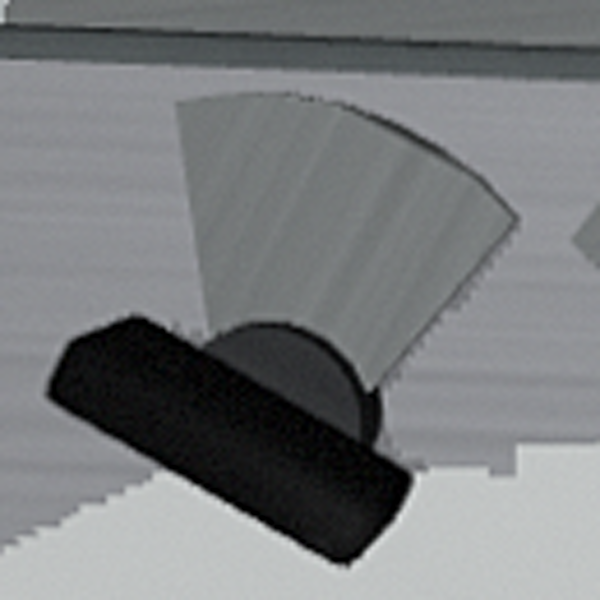

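View pics/shs.png

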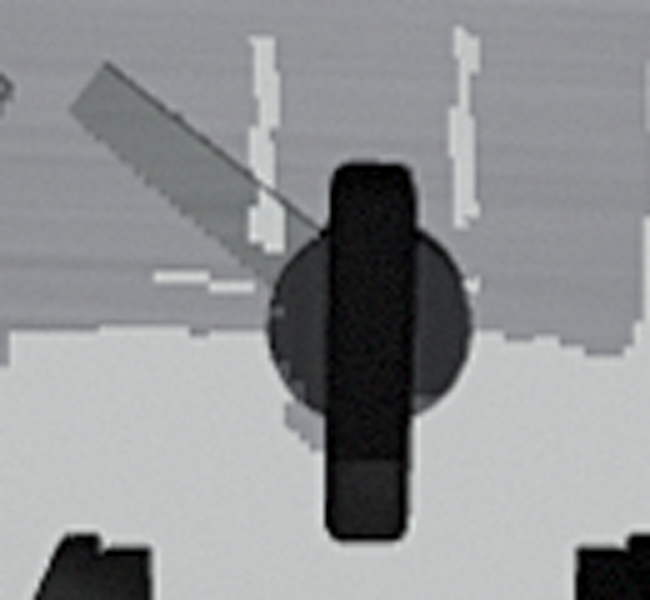

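```bash
python3 - <<'E'
from h import *
S=[.4674,-.3530]
arm.move_linear(S+[.12],vel=.15)
print(arm.move_linear(S+[.082],vel=.05,threshold=6)); 
arm.grip(0,25); arm.hold(.2); print(arm.current_grip_width()*87,arm.current_ee_pos(),arm.current_wrist_force(),arm.current_moment())
turn(S,.082,-94.3,24,8,mlim=.6); print(arm.current_t())
E
```

```text
False
13.646146082637346 [ 0.46737185 -0.35397048  0.08215668] [ 1.50160332 -4.72174228 -2.78857831] [-0.93456767 -0.10981424 -0.08466628]
-86.3 act -86.31 F [ 0.7 -5.1 -4.2] M [-1.12 -0.18  0.09] w 13.6
-78.3 act -78.34 F [ 1.5 -5.8 -3.8] M [-1.22 -0.19  0.17] w 14.1
-70.3 act -70.34 F [ 1.5 -5.3 -4. ] M [-1.3  -0.21  0.14] w 14.1
94.0333
```

```bash
python3 - <<'E'
from h import *
S=[.4676,-.3542]
y=turn(S,.082,-70.3,24,8,mlim=.6); turn(S,.082,y,16,2,mlim=.6); print(arm.current_t())
E
```

```text
-62.3 act -62.5 F [ 0.4 -3.9 -1.2] M [-0.83  0.02  0.09] w 13.8
-54.3 act -54.59 F [ 0.9 -4.9 -1.4] M [-0.99  0.03  0.12] w 14.1
-46.3 act -46.63 F [ 0.1 -3.6 -1.9] M [-1.02 -0.1   0.16] w 13.6
-44.3 act -44.57 F [ 1.8 -5.4 -2.3] M [-1.07 -0.19  0.03] w 14.0
-42.3 act -42.54 F [ 1.2 -5.2 -1.6] M [-1.13 -0.13  0.02] w 13.9
-40.3 act -40.54 F [ 2.2 -5.9 -1.9] M [-1.16 -0.16  0.  ] w 13.7
-38.3 act -38.54 F [ 1.7 -5.4 -1.6] M [-1.13 -0.2   0.05] w 13.9
-36.3 act -36.54 F [ 0.3 -5.9 -2.5] M [-1.17 -0.19  0.01] w 13.8
-34.3 act -34.66 F [ 0.8 -5.1 -2.4] M [-1.13 -0.27 -0.47] w 14.2
-32.3 act -32.7 F [ 1.6 -5.2 -2.7] M [-1.2  -0.3  -0.74] w 14.2
stop
96.5333
```

Same stop signature at about −35.5° as the isolator. I'll release and check everything.

```bash
python3 - <<'E'
from h import *
S=[.4676,-.3542]
arm.grip(.5); arm.move_linear(S+[.2],vel=.15)
arm.reach([.47,-.30,.34],down(YAW)); arm.hold(.2)
w=shot("wrist"); save(w,"f1.png",(130,90,380,230)); np.save("hd3.npy",w["cam_to_world"])
arm.reach([.55,-.02,.38],down(YAW)); arm.hold(.2)
w=shot("wrist"); save(w,"f2.png")
w=shot("scene"); save(w,"f3.png"); w=shot("side"); save(w,"f4.png",(190,130,320,227)); print(arm.current_t())
E
```

```text
101.6667
```

View pics/f1.png

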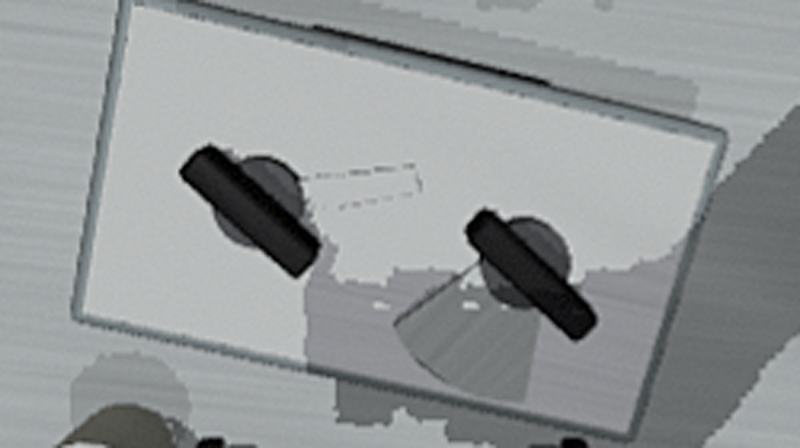

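View pics/f2.png

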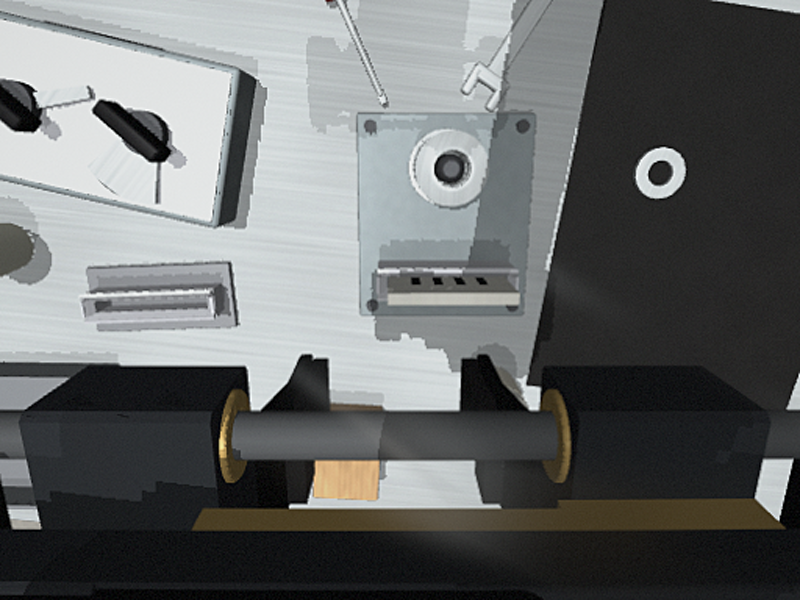

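View pics/f3.png

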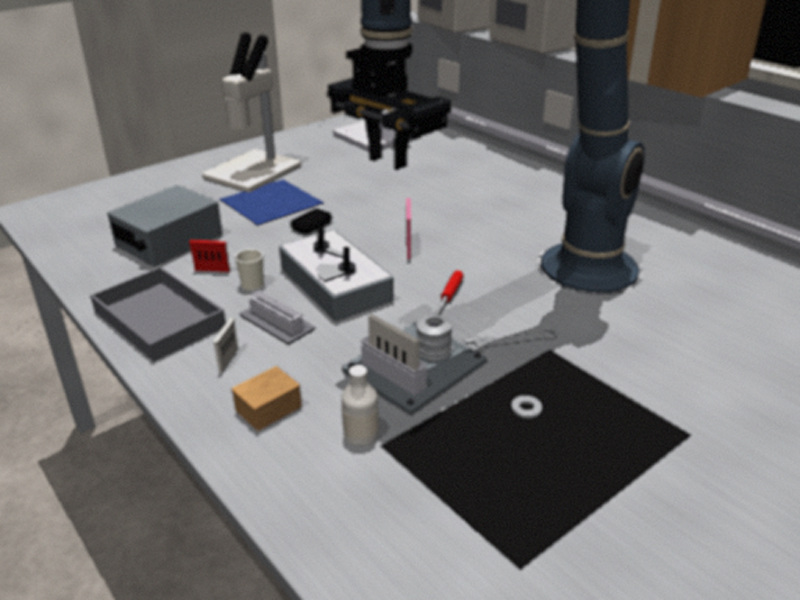

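View pics/f4.png

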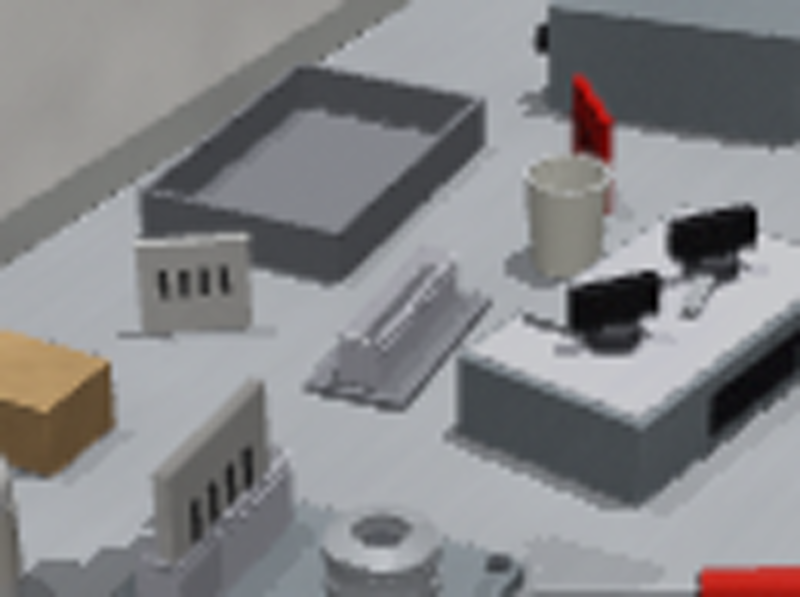

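```bash
python3 - <<'E'
from rig import finish_job, arm
print(arm.current_t()); finish_job()
E
```

```text
101.6667
the job is handed in; nothing more can be done
```

I did the whole job in the order you asked and handed it in at 101.7 s.

- **Washers:** all five washers on the mat are on the arbor, alternating and starting wide face down. Each one touched down within 0.3 mm of the height I expected.
- **Guard:** I took the larger white panel from the rack and left the small white, pink and red ones alone. It went down to the slot floor. The TCP stopped at 0.0799 m, where I expected 0.080 m.
- **Handles:** I turned the isolator first, then the selector. Each turned against light friction until the moment rose sharply at a jaw yaw of about −35°, which I took as the stop. The selector went well past 0.2 rad without being blocked.

**Last checks:** the final pictures show the stack upright, the guard seated and the two handle bars parallel. They also show the flat ring, bottle and beaker not visibly moved, and the gripper clear of everything.

**One disagreement:** my first reading of the isolator bar's angle in a picture was 45.6°. Re-reading the bar's ends gave 51–53°. The force stop corresponds to about 54°, so I relied on that.

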